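# Clear the icon board through the chute

### The job

Clear the loose red chips off the white icon board: raise its hold-down clamp fully, sweep every chip off the board into the metal chute with the scraper block (never with the fingers), and stand the scraper upright back on the middle of its grey pad. Only once all the chips lie in the chute, hold the blue dish by its handle under the chute's mouth, pushing in the yellow plate with it so that the flap opens, and keep it there until all the chips have slid into the dish; never open the flap without the dish beneath. Finish with the dish and all the chips in it standing on the middle of the cork mat and the clamp foot back down on the board, leaving the jars, bottle, cup and bowl where they are (a chip that falls on the bench may be picked up: put it into the chute, or into the dish once the chute has been emptied).

Things in the scene. Friction and masses are not known exactly. Their poses are not given: they have to be found in the camera images.
- station: Fixed station in one line along its own y: icon board on a wooden stand, chute at its -y end, clamp at its +y end. Origin on the bench below the board. Board x -74..+74 mm, y -60..+130, top z = 172. Clamp post 50 mm square, y 130..180, 185 tall. Chute from y -60 to -170, legs at x +-66, y -105.
- panel (a point): centre of the white board's level top (station x 0, y +35 mm, z 172 mm). Brass borders 12 mm wide and 12 mm high run along its two long edges (parallel to station y) with 124 mm clear between them; both ends are open
- mouth (a point): middle of the lower edge (lip) of the polished sheet-metal chute, z = 85 mm, station y -170. The chute starts at the board's y = -60 end, 10 mm below the board top, and falls 35 degrees towards station -y, narrowing from 124 to 96 mm between walls 42 mm high; chips slide down it by themselves and fall off here towards -y when the flap is open
- gate (a joint): opening angle of the yellow flap that closes the mouth, rad: 0 hangs shut, 1.17 fully swung out (-y) and up. It hangs from 43 mm above the lip, is 40 mm long, and is linked to the yellow push plate: 65 rad per m of plate travel
- push_plate (a joint): travel of the yellow push plate below the mouth, m: 0 out, 0.018 fully in. Upright, 90 mm wide, z 14..60 mm; outer face at station y -188 mm at rest, -170 (level with the lip) fully in. Pushed towards station +y; spring 2 N at rest, 3.8 N fully in; let go, it springs back and shuts the flap
- clamp (a joint): toggle clamp, rad: 0 foot down on board, red handle leaning 0.4 towards board (-y) from upright; 1.2 fully raised, handle leaning 0.8 away. Friction hinge (0.1 N m) stays put. Handle 18 mm thick, 85 long; foot arm 16 x 10 mm steel, 110 long, level towards -y at 0, rubber foot 22 mm wide reaching 20 below its axis at its end. Handle and arm turn as one, 1.17 rad apart; either can be pushed
- clamp_pivot (a point): clamp hinge: station x 0, y +180 mm, z 192 mm
- clamp_tip (a point): top end of the clamp's red handle, 85 mm from the pivot
- scraper: scraper block, 160 g, 76 mm tall; origin at the middle of its underside. Base 104 mm (own x) x 40 mm (own y), z 0..26 mm: black rubber below, dark wood above; on its middle a light wood handle block 24 mm (x) x 34 mm (y), z 26..76 mm. Its long 104 mm faces do the sweeping
- scraper_pad: grey felt pad fixed to the bench, 150 (own x) x 70 (own y) x 3 mm; origin under its centre (on the bench); the scraper stands upright on it
- dish: blue open catch dish, 220 g, outside 124 mm (own x) x 96 mm (own y) x 48 mm tall, walls and floor 4 mm; origin at the middle of its underside. Light wooden handle on its own -y side: a level bar 14 mm wide (x), 26 mm tall (z 22..48 mm), reaching from the wall (y -48) to y = -107 mm
- dish_mat: cork mat fixed to the bench, 110 x 110 x 3 mm; origin under its centre (on the bench)
- chip0: loose red wooden chip, 20 x 16 x 14 mm, 12 g; origin at the centre of its 20 x 16 underside (7 mm from its middle). 3 to 6 chips are present; absent ones read None throughout
- chip1: loose red wooden chip, 20 x 16 x 14 mm, 12 g; origin at the centre of its 20 x 16 underside (7 mm from its middle). 3 to 6 chips are present; absent ones read None throughout
- chip2: loose red wooden chip, 20 x 16 x 14 mm, 12 g; origin at the centre of its 20 x 16 underside (7 mm from its middle). 3 to 6 chips are present; absent ones read None throughout
- chip3: loose red wooden chip, 20 x 16 x 14 mm, 12 g; origin at the centre of its 20 x 16 underside (7 mm from its middle). 3 to 6 chips are present; absent ones read None throughout
- chip4: loose red wooden chip, 20 x 16 x 14 mm, 12 g; origin at the centre of its 20 x 16 underside (7 mm from its middle). 3 to 6 chips are present; absent ones read None throughout
- chip5: loose red wooden chip, 20 x 16 x 14 mm, 12 g; origin at the centre of its 20 x 16 underside (7 mm from its middle). 3 to 6 chips are present; absent ones read None throughout
- jar_orange: bystander: orange paint jar with white cap, 64 mm wide, 80 mm tall; origin at the centre of its underside; leave alone
- jar_dark: bystander: brown jar with white cap, 64 mm wide, 80 mm tall; origin at the centre of its underside; leave alone
- glue: bystander: yellow glue bottle, 48 mm wide, 150 mm tall; origin at the centre of its underside; leave alone
- cup: bystander: clear plastic cup, 68 mm wide, 90 mm tall; origin at the centre of its underside; leave alone
- bowl: bystander: blue ceramic bowl, 100 mm wide, 50 mm tall; origin at the centre of its underside; leave alone

How it is judged:
By the outcome, as a careful person would: the job done as asked, in the order asked, and still so for the second after the job is handed in, with the robot touching nothing.
Of chip0, chip1, chip2, chip3, chip4, chip5 only 3 to 6 are there at a start; the rules pass over those that are not, and their reading is None.
At some moment in a run one of scraper, dish may be knocked a few centimetres aside while the robot is not near it.
Once in a run the grip may slacken for a moment while it holds something.
It also fails if it takes over 208 s, if anything falls off the work surface, if the arm or the gripper's body presses on something with over 40 N, if the wrist force passes 120 N, or if a joint passes its speed limit or range.

### The arm

A 6-joint arm with a two-finger parallel gripper is mounted at the origin on the work surface. World frame = base frame: x ahead of the robot, y to its left, z up, the work surface at z = 0. Lengths are in m, angles in rad, forces in N, time in s.
With the tool pointing down it reaches from about 0.35 to 0.85 m from the base axis. Payload 8.1 kg.
Tool frame: the origin (TCP) lies at the very end of the fingers, on their centre line; the grasp point (between the pads) lies 19 mm behind it (grip_depth is the z of the grasp point in the tool frame, in m); z points along the fingers, y is the direction in which the jaws open and shut (so a half turn about z gives the same grasp; the last joint's range is limited). The gripper opens to 93 mm and grips with 3 to 60 N. Pads are 15 mm wide; open, the fingers measure 128 mm over their backs; the gripper's body (75 mm by 188 mm) begins 65 mm behind the grasp point.
Start: joints at [-1.304, 0.13, 1.488, -0, 1.523, -0.085], TCP at [0.207, -0.563, 0.193] pointing down, gripper open.
Joint ranges: [-2.96, 2.96], [-0.89, 2.26], [0.02, 2.5], [-1.34, 4.48], [0, 2.73], [-2.66, 2.66]. Speed limits (rad/s): [2.39, 2.39, 2.79, 3.14, 3.14, 3.14].

### API

Orientations are given as a 3x3 rotation matrix whose columns are the frame's x, y, z axes.
In Python, from workcell import * gives the robot as it stands.
- The arm moves only by the tool arm_command, never from a script. Its arguments are lists of equal length, an entry for each row: "offset": the shift along the tool's x, y, z in cm, a list of three; "turn": the turn, a rotation vector about the tool's x, y, z in rad, a list of three. A call has 1 to 20 rows; each row shifts and turns the pose as measured when the row begins, along the tool's axes as they then stand; what a row does not reach is not made up. A row lasts 1/12 s, in which the tool goes at most 41.7 mm and 7.16 degrees, less where a joint would pass 70% of its speed; a pose out of reach is approached as far as the arm can. A call with a gripper value outside its range is refused whole. "hand" is the closure, from 0 (fully open) to 1 (shut), set as the call begins (left out, the last holds). The fingers move at their own pace and stop on an object; "grip_force" is the grip in N (left out, the last holds). Time passes only in rows, so rows that do not move let the fingers close. It gives the time, the measured TCP pose, the force and the opening at its end, in the units of the state.
- observe(): the state, without advancing time (a new reading comes with each control period).
- snapshot(name): name is "scene" or "top" or "wrist"; returns the picture (384x512x3 uint8, blue, green, red); there is no depth.
- get_calibration(name): a dict with "fx", "fy", "cx", "cy" (pixels), "position" and "rotation" of the camera in the world. Camera axes: x right, y down, z forward; pixel columns grow to the right and rows downward; lengths in m; the calibration is good to about 2 mm. The wrist camera is an equidistant fisheye: a pixel r from the principal point sees the ray r / f radians off the axis. A picture is of the moment at which its call begins: read the wrist's pose just before it. get_calibration takes no time and is no camera call; for the wrist camera it gives the pose at the moment of the call.
- finish_job(): hands the job in, once; it reports no verdict.
Trained networks look in the newest picture that a camera, given by its name, has taken for a name from the list of things; names that differ only in an ending like _2 or _b are one class to them, and where a whole thing is asked for, a point or a joint stands for the part that bears it (a point fixed in the world has none). Each returns a list of dicts, best first, with "p" (0 to 1); they miss things now and then, are a little off and sometimes report something else, mostly with a low value. They report only what shows in the picture. A call takes as long as a camera call.
- spot_in(camera, target): "extent" ([left, top, right, bottom] in pixels, round what is visible of it).
- place_of(camera, target): "pixel" ([column, row] in pixels: a listed point, or the origin of a listed thing).
The state is a dict: "clock": time; "joints": joint angles; "dq": joint speeds; "joint_efforts": joint torques, N m; "tool_pos": TCP position; "eef_rot": TCP orientation; "contact_force": force on the tool from outside, world axes, zero at the start; "wrist_torque": the same for the moment, N m; "finger_gap": finger opening in m.
Only numpy, scipy, OpenCV 4.12 (cv2) and the standard library are available. Lean on these libraries where they do the work, as an engineer would, in place of code of your own. Each camera call takes 0.05 s, during which the arm holds its last target.

## Working session

There is one attempt and no reset: what is moved stays moved. The work goes in short steps, Python scripts to look and compute and a tool call to move; the robot and the scene stay as the last step left them, time stands still between calls to the robot, and variables do not carry over. Pictures are saved under pics/ and viewed, and the job is handed in when it is done.

Besides the shell and the picture viewer there is one more tool, called after "Emit:" as name(argument=value, ...) on one line, values as JSON. arm_command: Moves the arm, as the interface text tells. Its arguments: {"type":"object","properties":{"offset":{"type":"array"},"turn":{"type":"array"},"hand":{"type":"number"},"grip_force":{"type":"number"}},"required":["offset","turn"]}

```bash
ls; mkdir -p pics; cat > a.py <<'E'
from workcell import *
import cv2, numpy as np
for n in ["scene","top","wrist"]:
    im=snapshot(n); cv2.imwrite(f"pics/{n}0.png",im)
    c=get_calibration(n); print(n,c)
print(observe())
E
python3 a.py
```

```text
pics
scene {'fx': 494.2509396833689, 'fy': 494.2509396833689, 'cx': 253.34454422029944, 'cy': 193.86708136058232, 'position': array([ 1.0054014 , -0.48989888,  1.36271114]), 'rotation': array([[ 0.80598889,  0.505998  , -0.30716109],
       [ 0.59192213, -0.6917579 ,  0.4136414 ],
       [-0.00317939, -0.51520582, -0.85706059]])}
top {'fx': 419.1815640891698, 'fy': 419.1815640891698, 'cx': 255.41281323393173, 'cy': 190.6474539314362, 'position': array([0.33622111, 0.05457944, 1.42751654]), 'rotation': array([[-0.01817385, -0.98123236,  0.19197077],
       [-0.99962047,  0.02180761,  0.01683268],
       [-0.0207032 , -0.19159199, -0.98125628]])}
wrist {'fx': 297.3186396354542, 'fy': 297.3186396354542, 'cx': 253.53377488216802, 'cy': 190.73030951729893, 'position': array([ 0.26952783, -0.5402704 ,  0.38391313]), 'rotation': array([[ 0.34444845, -0.90994215, -0.23099904],
       [-0.93880197, -0.3345067 , -0.08219572],
       [-0.00247737,  0.24517455, -0.96947579]])}
{'clock': 0.15, 'joints': array([-1.30442746e+00,  1.30971893e-01,  1.48903257e+00,  1.04547718e-06,
        1.52297704e+00, -8.54210404e-02]), 'dq': array([-0.00049547, -0.00241875, -0.00282827,  0.00015121, -0.00107752,
        0.0003972 ]), 'joint_efforts': array([ 7.82352599e-04, -5.60478294e+01, -4.92334199e+01,  7.68637354e-02,
        3.06714827e-02, -8.04982210e-05]), 'tool_pos': array([ 0.20663347, -0.56279933,  0.19173598]), 'eef_rot': array([[ 9.38757493e-01,  3.44578346e-01, -3.64580245e-04],
       [ 3.44578519e-01, -9.38756544e-01,  1.34014651e-03],
       [ 1.19533376e-04, -1.38369909e-03, -9.99999036e-01]]), 'contact_force': array([0.31364584, 1.07220558, 0.22936174]), 'wrist_torque': array([0.03337379, 0.03460157, 0.02891333]), 'finger_gap': 0.0926604759423034}
```

View pics/scene0.png

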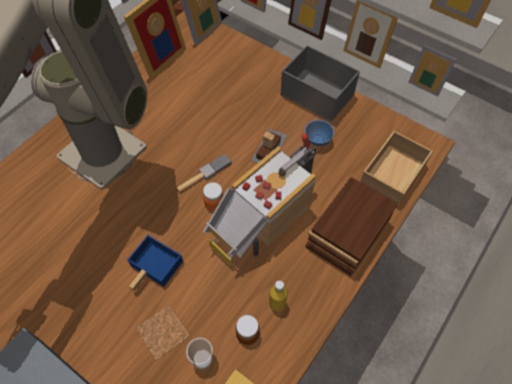

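View pics/top0.png

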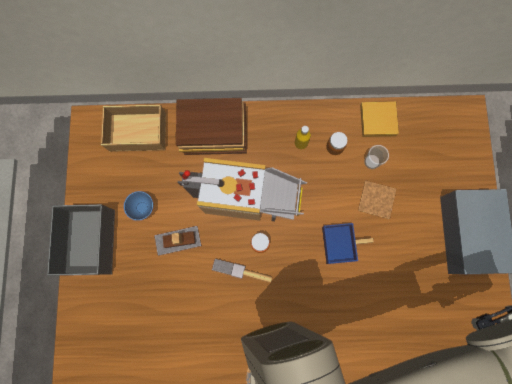

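View pics/wrist0.png

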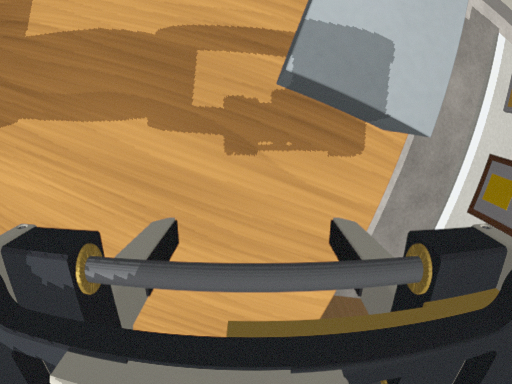

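The top view shows the station at about (190-300, 160-215) with its chute mouth to the right (world -y). The dish is at (340,243), the mat at (377,200), and the scraper on its pad at (178,240). I count about 6 chips.

```bash
cat > h.py <<'E'
from workcell import *
import cv2, numpy as np
def rayof(c,px):
    x=(px[0]-c['cx'])/c['fx'];y=(px[1]-c['cy'])/c['fy']
    if c.get('fish'):
        r=np.hypot(x,y); 
        d=np.array([x/r*np.sin(r),y/r*np.sin(r),np.cos(r)]) if r>1e-9 else np.array([0,0,1.])
    else: d=np.array([x,y,1.])
    d=c['rotation']@d; return d/np.linalg.norm(d)
def cal(n):
    c=dict(get_calibration(n)); c['fish']=(n=='wrist'); return c
def atz(c,px,z):
    d=rayof(c,px);p=c['position']; return p+d*(z-p[2])/d[2]
def proj(c,P):
    q=c['rotation'].T@(np.asarray(P,float)-c['position'])
    if c['fish']:
        r=np.hypot(q[0],q[1]);th=np.arctan2(r,q[2]); 
        return np.array([c['cx']+c['fx']*th*q[0]/r,c['cy']+c['fy']*th*q[1]/r])
    return np.array([c['cx']+c['fx']*q[0]/q[2],c['cy']+c['fy']*q[1]/q[2]])
def tri(l):
    A=np.zeros((3,3));b=np.zeros(3)
    for c,px in l:
        d=rayof(c,px);M=np.eye(3)-np.outer(d,d);A+=M;b+=M@c['position']
    return np.linalg.solve(A,b)
E
cat > b.py <<'E'
from h import *
np.set_printoptions(precision=4,suppress=True)
names=["panel","mouth","clamp_pivot","clamp_tip","scraper","scraper_pad","dish","dish_mat","chip0","jar_orange","jar_dark","glue","cup","bowl"]
cs={n:cal(n) for n in ["top","scene"]}
zz={"panel":.172,"mouth":.085,"clamp_pivot":.192,"chip0":.172,"scraper":.003}
for t in names:
    r={n:place_of(n,t) for n in cs}
    for n in cs:
        for k in r[n]:
            if k['p']>.3: print(t,n,np.round(k['pixel'],1),round(k['p'],2),atz(cs[n],k['pixel'],zz.get(t,0)))
    if r['top'] and r['scene'] and t!='chip0': print('   tri',tri([(cs[n],r[n][0]['pixel']) for n in cs]))
E
python3 b.py
```

```text
panel top [231.6 186.1] 0.89 [0.5977 0.1488 0.172 ]
panel top [335.  154.2] 0.67 [ 0.6912 -0.1721  0.172 ]
panel scene [273.4 181.6] 0.56 [0.6007 0.1515 0.172 ]
panel scene [268.2 148.2] 0.52 [0.5205 0.2387 0.172 ]
panel scene [247.5 333.1] 0.51 [ 0.7985 -0.2383  0.172 ]
   tri [0.5992 0.1504 0.1709]
mouth top [298.1 199.1] 0.75 [ 0.5679 -0.0604  0.085 ]
mouth scene [221.9 241.1] 0.89 [ 0.5681 -0.0529  0.085 ]
mouth scene [159.5 327.6] 0.32 [ 0.5906 -0.3435  0.085 ]
   tri [ 0.5686 -0.0575  0.0917]
clamp_pivot top [185.9 176.8] 0.55 [0.6254 0.2859 0.192 ]
clamp_pivot top [334.4 152.5] 0.31 [ 0.691  -0.1669  0.192 ]
clamp_pivot scene [309.  148.5] 0.97 [0.6256 0.2959 0.192 ]
clamp_pivot scene [160.4 331.6] 0.74 [ 0.6335 -0.3616  0.192 ]
clamp_pivot scene [267.8 146.8] 0.48 [0.5247 0.2299 0.192 ]
   tri [0.6261 0.2873 0.1999]
clamp_tip top [186.1 170.3] 0.69 [0.6938 0.3214 0.    ]
clamp_tip scene [305.  136.3] 0.74 [0.5237 0.4604 0.    ]
clamp_tip scene [278.6 193.9] 0.51 [0.5827 0.2156 0.    ]
   tri [0.6229 0.2681 0.2781]
scraper top [180.  241.9] 0.7 [0.4433 0.3383 0.003 ]
scraper t
[... 1648 characters left out ...]
353 0.058  0.    ]
jar_orange scene [211.6 201.4] 0.94 [0.4262 0.0666 0.    ]
   tri [0.4343 0.0583 0.0196]
jar_dark top [335.4 151.1] 0.63 [ 0.7511 -0.2052  0.    ]
jar_dark scene [247.5 331.1] 0.61 [ 0.7653 -0.1975  0.    ]
   tri [ 0.7588 -0.2013 -0.0096]
glue top [301.4 142.8] 0.64 [ 0.7845 -0.0869  0.    ]
glue top [296.2 196.8] 0.55 [ 0.5907 -0.0614  0.    ]
glue scene [277.6 302.2] 0.71 [ 0.7853 -0.0811  0.    ]
glue scene [302.2 135.4] 0.34 [0.5137 0.458  0.    ]
   tri [ 0.7846 -0.0846  0.0051]
cup top [371.7 160.2] 0.78 [ 0.715  -0.3299  0.    ]
cup scene [201.7 359.9] 0.63 [ 0.7124 -0.3319  0.    ]
   tri [ 0.7137 -0.3308  0.0012]
bowl top [138.2 206. ] 0.86 [0.5703 0.4863 0.    ]
```

```bash
python3 -c "
import cv2
im=cv2.imread('pics/top0.png');cv2.imwrite('pics/topz.png',cv2.resize(im[140:290,120:320],None,fx=4,fy=4,interpolation=2))
cv2.imwrite('pics/topz2.png',cv2.resize(im[100:280,290:410],None,fx=4,fy=4,interpolation=2)[:, :])
im=cv2.imread('pics/scene0.png');cv2.imwrite('pics/scz.png',cv2.resize(im[110:270,180:340],None,fx=3.7,fy=3.7,interpolation=2))
"
```

```text
(no output)
```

View pics/topz.png

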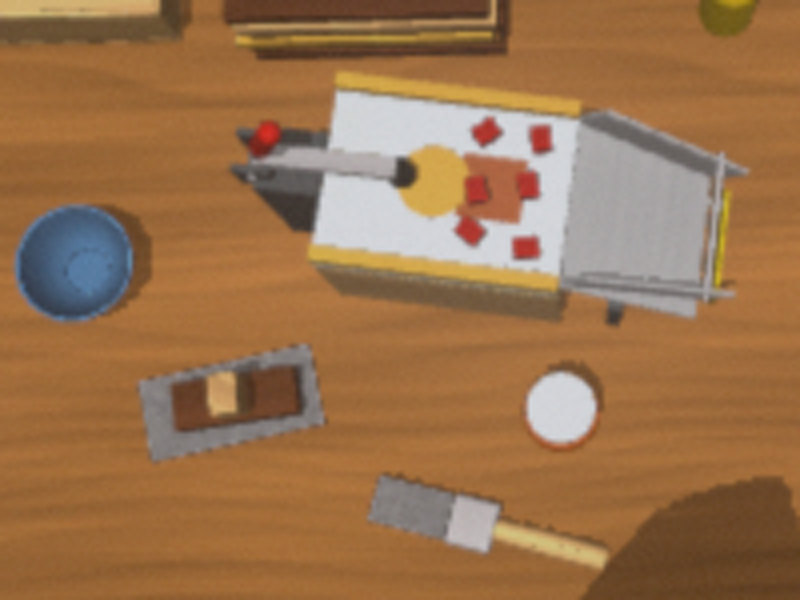

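View pics/topz2.png

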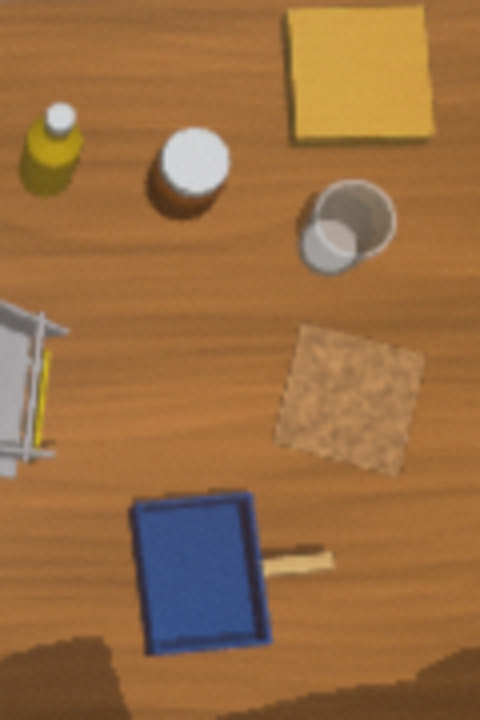

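View pics/scz.png

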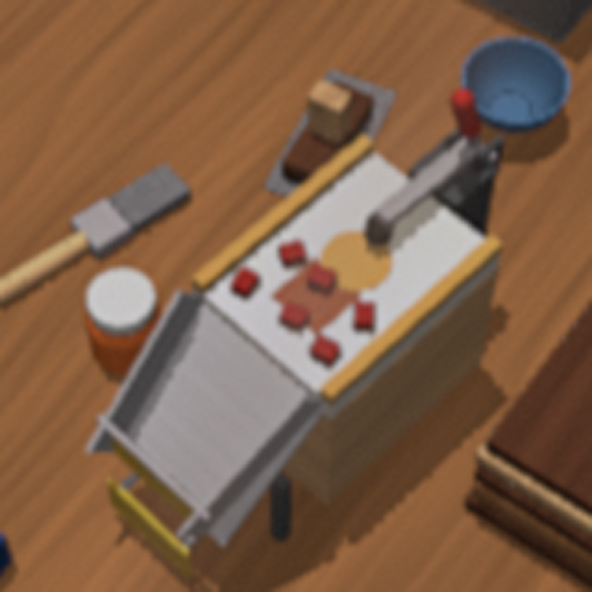

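```bash
cat > c.py <<'E'
from h import *
from scipy.optimize import least_squares
np.set_printoptions(precision=4,suppress=True)
cs={n:cal(n) for n in ["top","scene"]}
tz=lambda u,v:(u/4+120-.375+0, v/4+140-.375)
sz=lambda u,v:(u/3.7+180-.36, v/3.7+110-.36)
obs=[("top",tz(337,73),(74,130,184)),("top",tz(582,100),(74,-60,184)),
("top",tz(562,278),(-62,-60,184)),("top",tz(322,247),(-62,130,184)),
("top",tz(334,90),(62,130,172)),("top",tz(580,114),(62,-60,172)),
("scene",sz(364,138),(-74,130,184)),("scene",sz(196,284),(-74,-60,184)),
("scene",sz(500,241),(74,130,184)),("scene",sz(330,397),(74,-60,184)),
("scene",sz(372,153),(-62,130,172)),
("scene",(221.9,241.1),(0,-170,85)),("top",(298.1,199.1),(0,-170,85))]
def W(p,q):
    c,s=np.cos(p[2]),np.sin(p[2]); q=np.array(q)/1000.
    return np.array([p[0]+c*q[0]-s*q[1],p[1]+s*q[0]+c*q[1],q[2]])
def res(p): return np.concatenate([proj(cs[n],W(p,q))-np.array(px) for n,px,q in obs])
r=least_squares(res,[.597,.11,-.14],loss='soft_l1')
print(r.x); print(res(r.x).reshape(-1,2))
for nm,q in dict(panel=(0,35,172),mouth=(0,-170,85),pivot=(0,180,192),tip0=(0,180-85*np.sin(.4),192+85*np.cos(.4))).items(): print(nm,W(r.x,q))
# overlays
for n,off,sc in [("top",(120,140,320,290),4),("scene",(180,110,340,270),3.7)]:
    im=cv2.imread(f'pics/{n}0.png')[off[1]:off[3],off[0]:off[2]]; im=cv2.resize(im,None,fx=sc,fy=sc,interpolation=2)
    def P(q): return tuple(int(round(v)) for v in (proj(cs[n],W(r.x,q))-np.array(off[:2])+.4)*sc)
    L=[((-74,130,184),(-74,-60,184)),((74,130,184),(74,-60,184)),((-62,130,172),(62,130,172)),((-62,-60,172),(62,-60,172)),((-62,-60,172),(-62,130,172)),((62,-60,172),(62,130,172)),
    ((-48,-170,85),(48,-170,85)),((-62,-60,162),(-48,-170,85)),((62,-60,162),(48,-170,85)),((-45,-188,60),(45,-188,60)),((0,180,192),(0,180-33,192+78)),((0,180,192),(0,70,192))]
    for a,b in L: cv2.line(im,P(a),P(b),(0,255,0),1)
    cv2.imwrite(f'pics/ov_{n}.png',im)
E
python3 c.py
```

```text
[ 0.5955  0.1141 -0.1445]
[[ 0.2009 -0.5363]
 [ 0.2207 -0.0693]
 [-0.2913 -0.9081]
 [-2.7597 -0.8111]
 [ 0.9198 -0.0322]
 [ 0.2377  1.1626]
 [-1.1739 -1.0841]
 [-1.9782 -1.6408]
 [ 0.0161  0.4631]
 [-0.1382  0.2935]
 [-0.5366 -0.4318]
 [ 0.5417  0.8595]
 [-1.9545 -0.9317]]
panel [0.6006 0.1487 0.172 ]
mouth [ 0.5711 -0.0541  0.085 ]
pivot [0.6215 0.2922 0.192 ]
tip0 [0.6167 0.2594 0.2703]
```

View pics/ov_top.png

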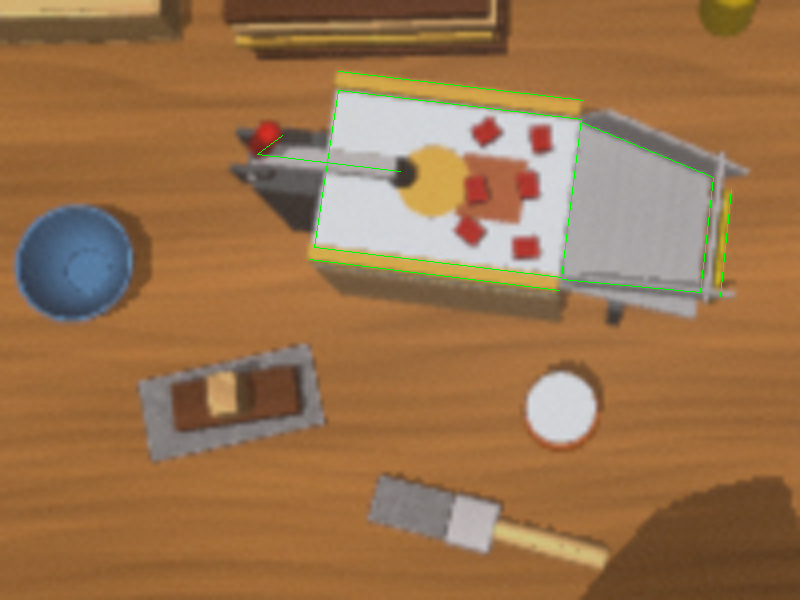

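View pics/ov_scene.png

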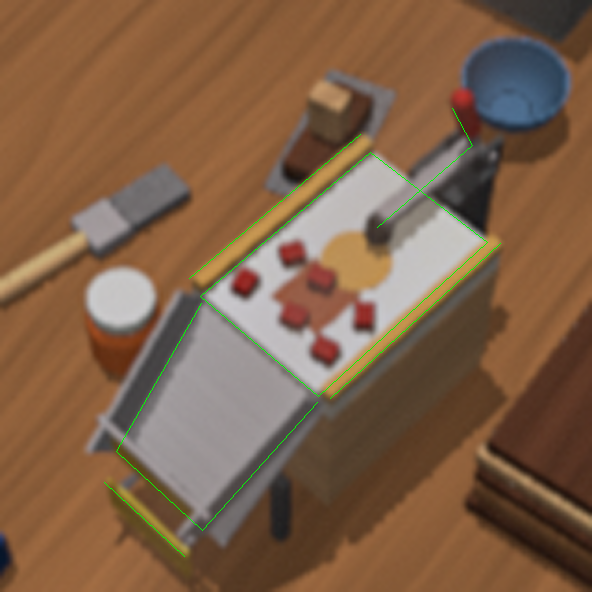

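```bash
cat >> h.py <<'E'
np.set_printoptions(precision=4,suppress=True)
ST=[0.5955,0.1141,-0.1445]
def W(q,p=None):
    p=ST if p is None else p
    c,s=np.cos(p[2]),np.sin(p[2]); q=np.array(q,float)/1000.
    return np.array([p[0]+c*q[0]-s*q[1],p[1]+s*q[0]+c*q[1],q[2]])
def toSt(P):
    d=np.array(P[:2])-np.array(ST[:2]);c,s=np.cos(ST[2]),np.sin(ST[2])
    return np.array([c*d[0]+s*d[1],-s*d[0]+c*d[1],P[2]])*1000
from scipy.spatial.transform import Rotation as Ro
def down(yaw):  # tool x at yaw, z down
    x=np.array([np.cos(yaw),np.sin(yaw),0]);z=np.array([0,0,-1.]);return np.column_stack([x,np.cross(z,x),z])
def plan(wps,vmax=3.5,wmax=.11):
    """wps: list of (pos,yaw). prints rows"""
    o=observe();p=np.array(o['tool_pos']);R=np.array(o['eef_rot']);off=[];tu=[]
    for pos,yaw in wps:
        T=down(yaw);rv=Ro.from_matrix(R.T@T).as_rotvec();d=np.linalg.norm(pos-p)*100
        n=int(max(np.ceil(d/vmax),np.ceil(np.linalg.norm(rv)/wmax),1))
        for k in range(n):
            st=(np.asarray(pos)-p)/(n-k)
            ov=np.round(R.T@st*100,1); rr=Ro.from_matrix(R.T@T).as_rotvec()/(n-k); rr=np.round(rr,2)
            off.append(ov.tolist());tu.append(rr.tolist())
            p=p+R@ov/100; R=R@Ro.from_rotvec(rr).as_matrix()
    print(len(off),"rows"); 
    for i in range(0,len(off),20): print('"offset":',str(off[i:i+20]).replace(' ',''),'\n"turn":',str(tu[i:i+20]).replace(' ',''))
    print('end err mm',(np.asarray(wps[-1][0])-p)*1000)
def st():
    o=observe();R=o['eef_rot'];print('t',round(o['clock'],2),'tcp',o['tool_pos'],'st',toSt(o['tool_pos']).round(1),'yaw',np.degrees(np.arctan2(R[1,0],R[0,0])).round(1),'tilt',np.degrees(np.arccos(-R[2,2])).round(2),'F',o['contact_force'].round(1),'gap',o['finger_gap'],'q',o['joints'].round(2))
SY=np.pi/2+ST[2]
E
cat > p.py <<'E'
from h import *
st()
plan([((.26,-.45,.33),np.radians(40)),((.42,-.1,.36),np.radians(60)),(W((0,125,345)),SY)])
E
python3 p.py
```

```text
t 1.55 tcp [ 0.2068 -0.5632  0.1925] st [-287.2 -726.3  192.5] yaw 20.2 tilt 0.0 F [ 0.3 -0.1 -0.4] gap 0.09313297947647914 q [-1.3   0.13  1.49  0.    1.52 -0.09]
30 rows
"offset": [[1.5,-1.5,-2.3],[1.6,-1.4,-2.3],[1.6,-1.3,-2.3],[1.7,-1.2,-2.3],[1.8,-1.0,-2.3],[1.8,-1.0,-2.2],[2.9,-1.4,-0.3],[2.9,-1.3,-0.2],[3.0,-1.2,-0.3],[3.0,-1.1,-0.2],[3.1,-1.0,-0.3],[3.1,-0.9,-0.2],[3.1,-0.8,-0.3],[3.1,-0.7,-0.2],[3.1,-0.6,-0.3],[3.2,-0.5,-0.2],[3.2,-0.5,-0.3],[3.1,-0.4,-0.2],[3.2,0.0,0.1],[3.3,0.1,0.1]] 
"turn": [[-0.0,-0.0,-0.06],[-0.0,-0.0,-0.06],[-0.0,-0.0,-0.06],[-0.0,-0.0,-0.06],[-0.0,-0.0,-0.05],[-0.0,-0.0,-0.06],[0.0,-0.0,-0.03],[0.0,-0.0,-0.03],[0.0,-0.0,-0.03],[0.0,-0.0,-0.03],[0.0,-0.0,-0.03],[0.0,-0.0,-0.03],[0.0,-0.0,-0.03],[0.0,-0.0,-0.03],[0.0,-0.0,-0.03],[0.0,-0.0,-0.03],[0.0,-0.0,-0.02],[0.0,-0.0,-0.03],[0.0,-0.0,-0.03],[0.0,-0.0,-0.03]]
"offset": [[3.2,0.2,0.1],[3.2,0.3,0.1],[3.2,0.4,0.1],[3.2,0.5,0.1],[3.2,0.6,0.1],[3.2,0.7,0.2],[3.2,0.8,0.1],[3.1,0.9,0.2],[3.1,0.9,0.1],[3.1,1.1,0.2]] 
"turn": [[0.0,-0.0,-0.03],[0.0,-0.0,-0.03],[0.0,-0.0,-0.03],[0.0,-0.0,-0.03],[0.0,-0.0,-0.03],[0.0,-0.0,-0.03],[0.0,-0.0,-0.03],[0.0,-0.0,-0.03],[0.0,-0.0,-0.04],[0.0,-0.0,-0.03]]
end err mm [-0.1456  0.2426  0.4329]
```

Emit:
arm_command(offset=[[1.5,-1.5,-2.3],[1.6,-1.4,-2.3],[1.6,-1.3,-2.3],[1.7,-1.2,-2.3],[1.8,-1.0,-2.3],[1.8,-1.0,-2.2],[2.9,-1.4,-0.3],[2.9,-1.3,-0.2],[3.0,-1.2,-0.3],[3.0,-1.1,-0.2],[3.1,-1.0,-0.3],[3.1,-0.9,-0.2],[3.1,-0.8,-0.3],[3.1,-0.7,-0.2],[3.1,-0.6,-0.3],[3.2,-0.5,-0.2],[3.2,-0.5,-0.3],[3.1,-0.4,-0.2],[3.2,0.0,0.1],[3.3,0.1,0.1]], turn=[[0,0,-0.06],[0,0,-0.06],[0,0,-0.06],[0,0,-0.06],[0,0,-0.05],[0,0,-0.06],[0,0,-0.03],[0,0,-0.03],[0,0,-0.03],[0,0,-0.03],[0,0,-0.03],[0,0,-0.03],[0,0,-0.03],[0,0,-0.03],[0,0,-0.03],[0,0,-0.03],[0,0,-0.02],[0,0,-0.03],[0,0,-0.03],[0,0,-0.03]], hand=1, grip_force=20)

```text
clock: 3.22
tool_pos: [0.4479, -0.0188, 0.3689]
eef_rot: [[0.42, 0.908, 0.01], [0.908, -0.42, -0.001], [0.003, 0.009, -1.0]]
contact_force: [-0.3, -0.8, -0.2]
finger_gap: 0.0005
```

```bash
cat > p.py <<'E'
from h import *
st()
plan([(W((0,125,345)),SY)])
E
python3 p.py
```

```text
t 3.22 tcp [ 0.4479 -0.0188  0.3689] st [-126.9 -152.8  368.9] yaw 65.2 tilt 0.57 F [-0.3 -0.8 -0.2] gap 0.0005091205224058459 q [-0.16 -0.29  1.57  0.    1.85  0.28]
9 rows
"offset": [[3.4,0.5,0.3],[3.3,0.6,0.3],[3.3,0.7,0.3],[3.3,0.8,0.3],[3.3,0.8,0.3],[3.3,1.0,0.3],[3.2,1.0,0.2],[3.2,1.2,0.3],[3.1,1.3,0.2]] 
"turn": [[0.0,-0.0,-0.03],[0.0,-0.0,-0.03],[0.0,-0.0,-0.03],[0.0,-0.0,-0.03],[0.0,-0.0,-0.03],[0.0,-0.0,-0.03],[0.0,-0.0,-0.04],[0.0,-0.0,-0.03],[0.01,-0.0,-0.04]]
end err mm [-0.3779  0.1884 -0.3277]
```

Emit:
arm_command(offset=[[3.4,0.5,0.3],[3.3,0.6,0.3],[3.3,0.7,0.3],[3.3,0.8,0.3],[3.3,0.8,0.3],[3.3,1.0,0.3],[3.2,1.0,0.2],[3.2,1.2,0.3],[3.1,1.3,0.2]], turn=[[0,0,-0.03],[0,0,-0.03],[0,0,-0.03],[0,0,-0.03],[0,0,-0.03],[0,0,-0.03],[0,0,-0.04],[0,0,-0.03],[0.01,0,-0.04]])

```text
clock: 3.97
tool_pos: [0.6176, 0.2553, 0.3474]
eef_rot: [[0.126, 0.992, 0.008], [0.992, -0.126, 0.0], [0.001, 0.008, -1.0]]
contact_force: [0.8, -0.3, -0.3]
finger_gap: 0.0006
```

```bash
cat > p.py <<'E'
from h import *
st()
c=cal('wrist');im=snapshot('wrist')
for q in [(0,180,192),(0,180-33,270),(-74,130,184),(74,130,184),(-74,-60,184),(74,-60,184),(0,70,192)]:
    u=proj(c,W(q)); cv2.circle(im,tuple(int(round(v)) for v in u),3,(0,255,0),1)
cv2.imwrite('pics/w1.png',im)
plan([(W((0,122,242)),SY)])
E
python3 p.py
```

```text
t 3.97 tcp [0.6176 0.2553 0.3474] st [  1.5 143.  347.4] yaw 82.8 tilt 0.44 F [ 0.8 -0.3 -0.3] gap 0.0005577815754570449 q [ 0.32  0.31  1.   -0.    1.82  0.44]
3 rows
"offset": [[-0.9,-0.1,3.3],[-0.8,-0.1,3.3],[-0.9,-0.1,3.4]] 
"turn": [[0.0,-0.0,0.01],[0.0,-0.0,0.01],[0.0,-0.0,0.0]]
end err mm [0.3684 0.0823 0.4628]
```

View pics/w1.png

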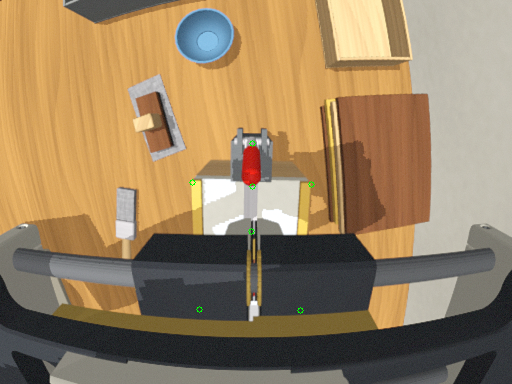

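Emit:
arm_command(offset=[[-1.0,-0.1,0],[-0.9,-0.1,1.0],[0,0,3.2],[0,0,3.2],[0,0,1.5],[0,0,0]], turn=[[0,0,0.01],[0,0,0.01],[0,0,0],[0,0,0],[0,0,0],[0,0,0]])

```text
clock: 4.52
tool_pos: [0.6151, 0.2419, 0.2459]
eef_rot: [[0.138, 0.99, -0.003], [0.99, -0.138, -0.001], [-0.001, -0.002, -1.0]]
contact_force: [-0.6, 0.5, -1.3]
finger_gap: 0.0006
```

```bash
python3 -c "
from h import *
st()"
```

```text
t 4.52 tcp [0.6151 0.2419 0.2459] st [  1.  129.3 245.9] yaw 82.1 tilt 0.15 F [-0.6  0.5 -1.3] gap 0.0006038484179086993 q [0.3  0.28 1.22 0.   1.64 0.44]
```

Emit:
arm_command(offset=[[1,0,0],[1,0,0],[1,0,0.1],[1,0,0.1],[1,0,0.1],[1,0,0.1],[0.6,0,0]], turn=[[0,0,0],[0,0,0],[0,0,0],[0,0,0],[0,0,0],[0,0,0],[0,0,0]])

```text
clock: 5.1
tool_pos: [0.6268, 0.3112, 0.2499]
eef_rot: [[0.142, 0.99, 0.006], [0.99, -0.142, 0.001], [0.001, 0.005, -1.0]]
contact_force: [1.0, -1.0, 0.8]
finger_gap: 0.0007
```

```bash
python3 -c "
from h import *
st()
cv2.imwrite('pics/w2.png',snapshot('wrist'))"
```

```text
t 5.1 tcp [0.6268 0.3112 0.2499] st [  2.6 199.6 249.9] yaw 81.8 tilt 0.32 F [ 1.  -1.   0.8] gap 0.0007332146411330421 q [ 0.39  0.39  1.09 -0.    1.66  0.53]
```

View pics/w2.png

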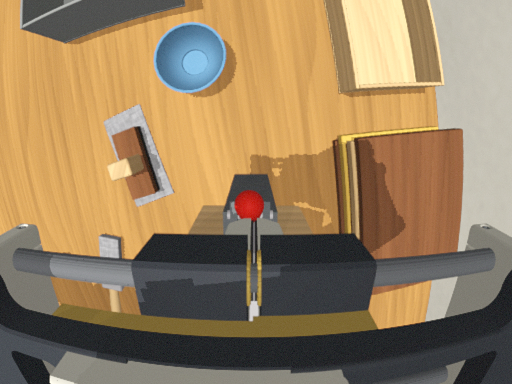

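Emit:
arm_command(offset=[[0,0,0.7],[0,0,0.7],[0.4,0,0.2],[0.4,0,0],[0.4,0,0],[0.3,0,0],[0,0,0]], turn=[[0,0,0],[0,0,0],[0,0,0],[0,0,0],[0,0,0],[0,0,0],[0,0,0]])

```text
clock: 5.73
tool_pos: [0.6296, 0.3286, 0.232]
eef_rot: [[0.141, 0.99, 0.006], [0.99, -0.141, 0.001], [0.002, 0.006, -1.0]]
contact_force: [0.1, -1.0, 1.4]
finger_gap: 0.0005
```

```bash
python3 -c "
from h import *
st()
c=cal('top');im=snapshot('top');cv2.imwrite('pics/t2.png',cv2.resize(im[140:290,120:320],None,fx=4,fy=4,interpolation=2))
im=snapshot('scene');cv2.imwrite('pics/s2.png',cv2.resize(im[80:240,200:360],None,fx=3.7,fy=3.7,interpolation=2))"
```

```text
t 5.73 tcp [0.6296 0.3286 0.232 ] st [  2.8 217.1 232. ] yaw 81.9 tilt 0.36 F [ 0.1 -1.   1.4] gap 0.0004907137739990424 q [ 0.41  0.42  1.08 -0.    1.64  0.55]
```

View pics/s2.png

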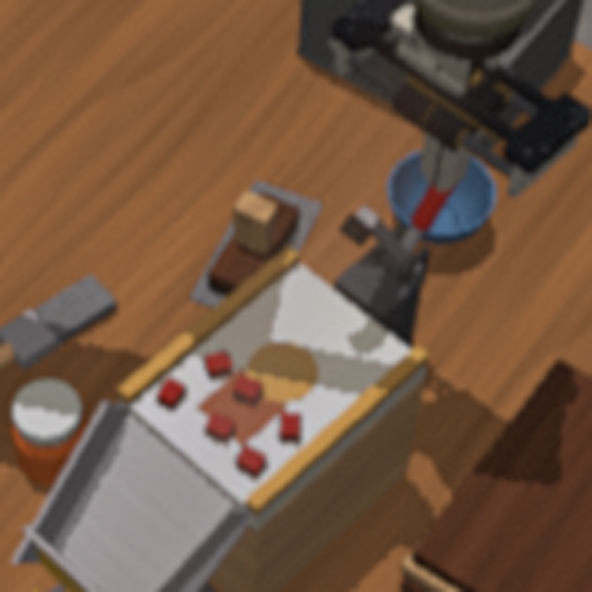

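Emit:
arm_command(offset=[[0.3,0,-0.1],[0.3,0,-0.1],[0.3,0,0],[0.3,0,0]], turn=[[0,0,0],[0,0,0],[0,0,0],[0,0,0]])

```text
clock: 6.17
tool_pos: [0.6317, 0.3402, 0.2352]
eef_rot: [[0.142, 0.99, 0.007], [0.99, -0.142, 0.001], [0.002, 0.007, -1.0]]
contact_force: [-0.8, -1.6, 0.1]
finger_gap: 0.0009
```

```bash
python3 -c "
from h import *
st()
im=snapshot('scene');cv2.imwrite('pics/s3.png',cv2.resize(im[80:240,200:360],None,fx=3.7,fy=3.7,interpolation=2))
c=cal('scene')
for a in [.8,1,1.2,1.35]:
  e=proj(c,W((0,180-110*np.cos(a),192+110*np.sin(a)))); h=a-.4; t=proj(c,W((0,180+85*np.sin(h),192+85*np.cos(h))))
  print(a,(e-[200,80])*3.7,(t-[200,80])*3.7)
"
```

```text
t 6.17 tcp [0.6317 0.3402 0.2352] st [  3.2 229.  235.2] yaw 81.8 tilt 0.4 F [-0.8 -1.6  0.1] gap 0.0009432508127920536 q [ 0.42  0.44  1.05 -0.    1.65  0.57]
0.8 [337.1927 250.5925] [434.449  167.6749]
1 [354.129  226.0105] [446.0165 163.5054]
1.2 [372.9623 202.5052] [455.3469 163.0948]
1.35 [387.7848 186.2798] [460.6739 165.2042]
```

View pics/s3.png

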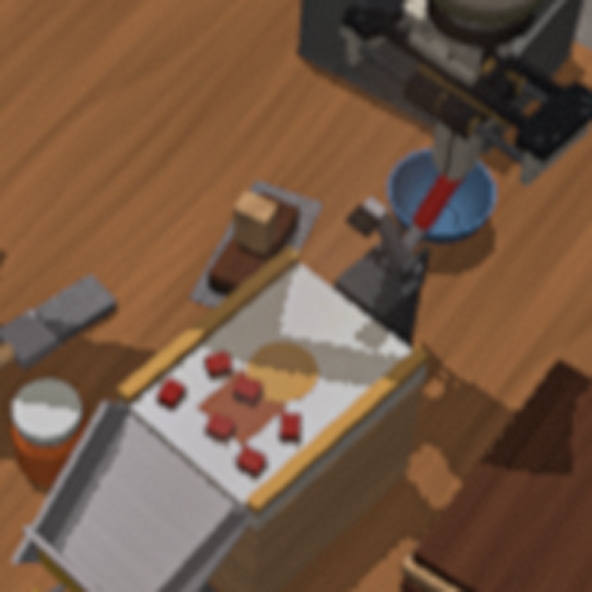

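Emit:
arm_command(offset=[[0.3,0,0],[0.3,0,0],[0.3,0,0]], turn=[[0,0,0],[0,0,0],[0,0,0]])

```text
clock: 6.47
tool_pos: [0.6332, 0.3512, 0.2358]
eef_rot: [[0.142, 0.99, 0.008], [0.99, -0.142, 0.003], [0.004, 0.008, -1.0]]
contact_force: [0.4, -0.5, 0.3]
finger_gap: 0.0004
```

```bash
python3 -c "
from h import *
st()
im=snapshot('scene');cv2.imwrite('pics/s4.png',cv2.resize(im[120:160,270:330],None,fx=12,fy=12,interpolation=2))
"
```

```text
t 6.47 tcp [0.6332 0.3512 0.2358] st [  3.2 240.  235.8] yaw 81.9 tilt 0.48 F [ 0.4 -0.5  0.3] gap 0.0003845976153704836 q [ 0.44  0.46  1.02 -0.    1.65  0.58]
```

View pics/s4.png

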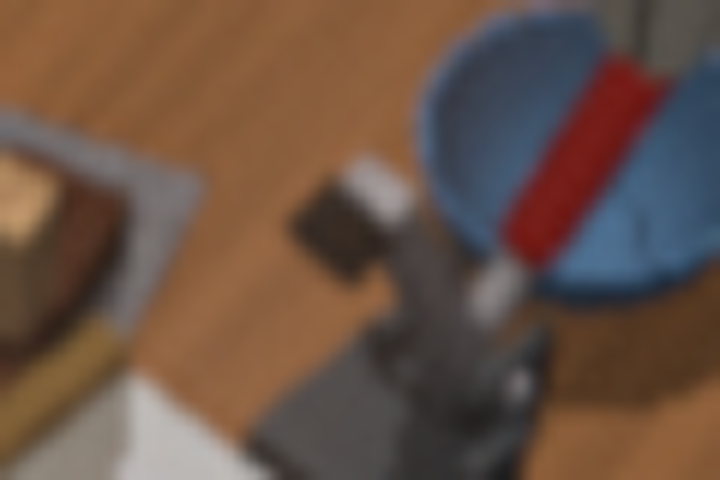

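```bash
python3 -c "
from h import *
st()
c=cal('scene');o=observe()
f=lambda P:((proj(c,P)-[270,120])*12).round()
print('tcp',f(o['tool_pos']))
for a in [1.0,1.2,1.4]:
  h=a-.4
  print(a,'arm',f(W((0,180-110*np.cos(a),192+110*np.sin(a)))),'h',[f(W((0,180+r*np.sin(h),192+r*np.cos(h)))) for r in (30,85)])
cv2.imwrite('pics/w4.png',snapshot('wrist'))
"
```

```text
t 6.52 tcp [0.6331 0.3518 0.2357] st [  3.  240.7 235.7] yaw 81.9 tilt 0.48 F [-1.5  1.  -0.5] gap 0.0008184694163573312 q [ 0.44  0.46  1.02 -0.    1.65  0.58]
tcp [638.  97.]
1.0 arm [309. 253.] h [array([501., 242.]), array([607.,  50.])]
1.2 arm [370. 177.] h [array([512., 241.]), array([637.,  49.])]
1.4 arm [434. 108.] h [array([520., 244.]), array([659.,  60.])]
```

View pics/w4.png

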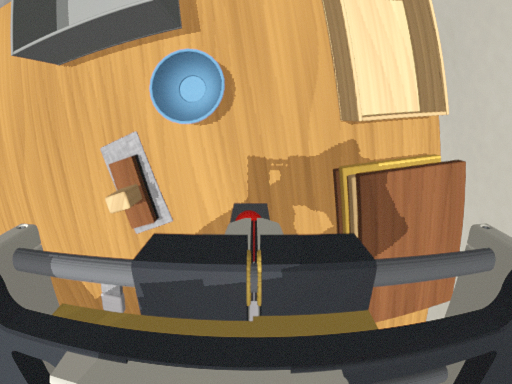

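Emit:
arm_command(offset=[[0.3,0,0],[0.3,0,0]], turn=[[0,0,0],[0,0,0]])

```text
clock: 6.73
tool_pos: [0.634, 0.3576, 0.2357]
eef_rot: [[0.141, 0.99, 0.008], [0.99, -0.141, 0.003], [0.004, 0.007, -1.0]]
contact_force: [-0.1, 0.1, 1.2]
finger_gap: 0.0001
```

```bash
python3 -c "
from h import *
st()
im=snapshot('scene');cv2.imwrite('pics/s5.png',cv2.resize(im[110:160,270:340],None,fx=11,fy=11,interpolation=2))
"
```

```text
t 6.73 tcp [0.634  0.3576 0.2357] st [  3.  246.5 235.7] yaw 81.9 tilt 0.47 F [-0.1  0.1  1.2] gap 0.00012838874616168783 q [ 0.44  0.47  1.01 -0.    1.66  0.59]
```

View pics/s5.png

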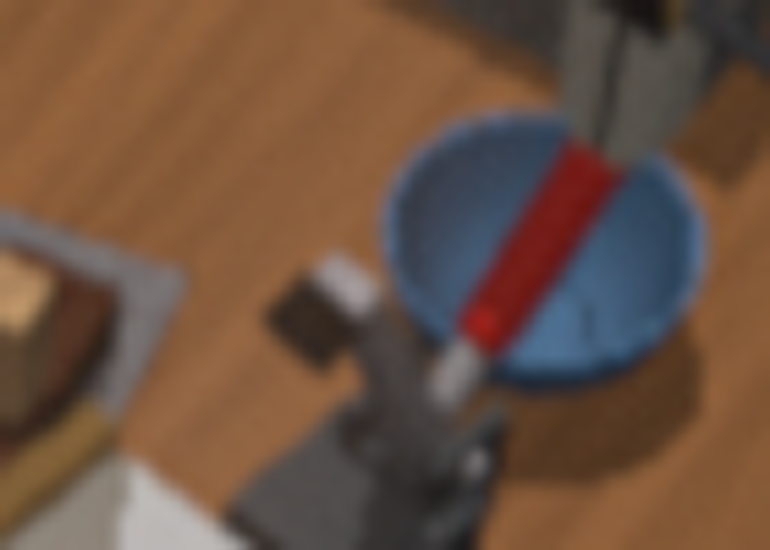

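```bash
python3 -c "
from h import *
c=cal('scene')
for q in [(3,229,235),(3,240,236),(3,246.5,236),(3,246.5,256),(3-12,246.5-7,236),(3+12,246.5-7,236)]: print(q,proj(c,W(q)), ((proj(c,W(q))-[270,110])*11).round())
w=cal('wrist');print(w['position'],w['position']-observe()['tool_pos'])
im=snapshot('top');cv2.imwrite('pics/t5.png',cv2.resize(im[140:220,140:220],None,fx=7,fy=7,interpolation=2))
c=cal('top'); print(((proj(c,observe()['tool_pos'])-[140,140])*7).round(), ((proj(c,W((0,241,251)))-[140,140])*7).round())
"
```

```text
(3, 229, 235) [320.4975 130.5578] [555. 226.]
(3, 240, 236) [323.02   128.1905] [583. 200.]
(3, 246.5, 236) [324.4807 126.9256] [599. 186.]
(3, 246.5, 256) [325.3213 122.5098] [609. 138.]
(-9, 239.5, 236) [319.7454 126.0015] [547. 176.]
(15, 239.5, 236) [326.0888 130.5885] [617. 226.]
[0.6412 0.4241 0.4281] [0.0073 0.066  0.1924]
[131. 218.] [135. 218.]
```

View pics/t5.png

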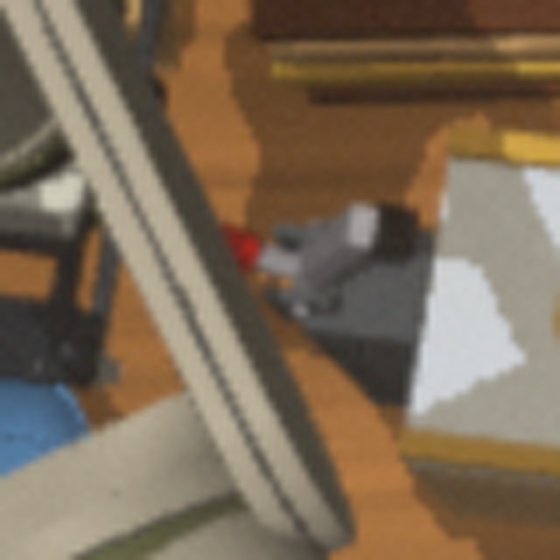

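Emit:
arm_command(offset=[[0,0,-0.5],[0,0,-1.5],[0,0,-3],[0,0,-3],[0,0,-3],[-2,0,0],[-3,0,0],[-3,0,0],[-3,0,0],[-3,0,0],[0,0,0]], turn=[[0,0,0],[0,0,0],[0,0,0],[0,0,0],[0,0,0],[0,0,0],[0,0,0],[0,0,0],[0,0,0],[0,0,0],[0,0,0]])

```text
clock: 7.75
tool_pos: [0.6121, 0.2149, 0.3519]
eef_rot: [[0.137, 0.991, 0.008], [0.991, -0.137, 0.001], [0.002, 0.008, -1.0]]
contact_force: [-0.5, 1.4, 0.7]
finger_gap: 0.0006
```

```bash
python3 -c "
from h import *
st()
im=snapshot('scene');cv2.imwrite('pics/s6.png',cv2.resize(im[110:160,270:340],None,fx=11,fy=11,interpolation=2))
im=snapshot('wrist');c=cal('wrist');
for a,col in [(1.0,(255,0,0)),(1.2,(0,255,0))]:
  h=a-.4
  P=lambda q:tuple(int(round(v)) for v in proj(c,W(q)))
  cv2.line(im,P((0,180,192)),P((0,180-110*np.cos(a),192+110*np.sin(a))),col,1)
  cv2.line(im,P((0,180,192)),P((0,180+85*np.sin(h),192+85*np.cos(h))),col,1)
cv2.imwrite('pics/w6.png',im)
c=cal('scene')
for a in [1.0,1.1,1.2,1.3]:
  h=a-.4
  print(a,[((proj(c,W(q))-[270,110])*11).round() for q in [(0,180-110*np.cos(a),192+110*np.sin(a)),(0,180+85*np.sin(h),192+85*np.cos(h))]])
"
```

```text
t 7.75 tcp [0.6121 0.2149 0.3519] st [  1.9 102.1 351.9] yaw 82.1 tilt 0.45 F [-0.5  1.4  0.7] gap 0.0005639869082287613 q [ 0.26  0.25  1.06 -0.    1.82  0.4 ]
1.0 [array([283., 342.]), array([556., 156.])]
1.1 [array([310., 306.]), array([571., 154.])]
1.2 [array([339., 272.]), array([584., 155.])]
1.3 [array([368., 239.]), array([595., 158.])]
```

View pics/s6.png

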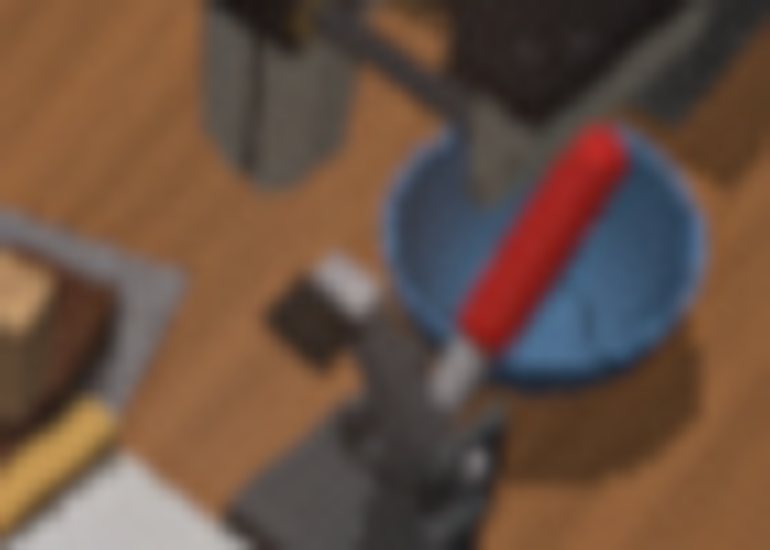

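View pics/w6.png

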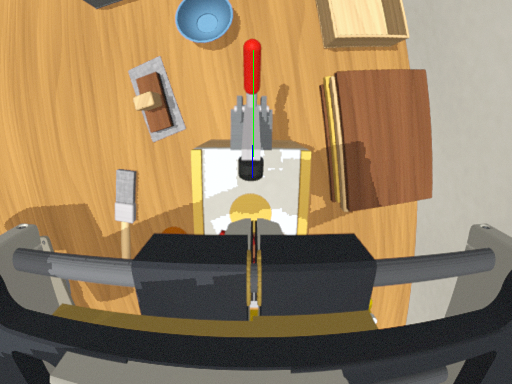

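```bash
python3 -c "
from h import *
c=cal('wrist');im=snapshot('wrist')
cv2.imwrite('pics/w7.png',cv2.resize(im[40:160,100:220],None,fx=5,fy=5,interpolation=2))
for t in ['scraper','scraper_pad']:
  for r in place_of('wrist',t)[:2]: print(t,r,atz(c,r['pixel'],.003))
"
```

```text
scraper {'pixel': [158.9, 105.9], 'p': 0.96} [0.4528 0.3357 0.003 ]
scraper_pad {'pixel': [157.2, 100.1], 'p': 0.83} [0.4511 0.3472 0.003 ]
```

View pics/w7.png

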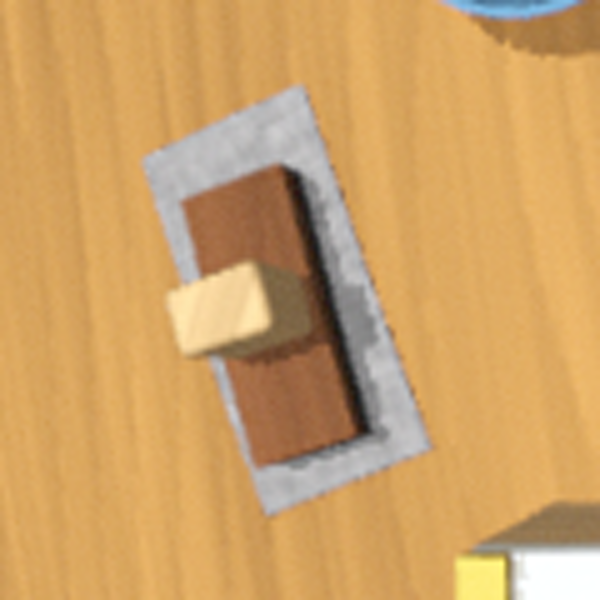

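```bash
cat > sc.py <<'E'
from h import *
c=cal('wrist')
f=lambda u,v:(u/5+100-.4,v/5+40-.4)
def q(cs,z):
    P=np.array([atz(c,f(*a),z)[:2] for a in cs]); e=[np.linalg.norm(P[i]-P[(i+1)%4]) for i in range(4)]
    d=(P[3]-P[0])+(P[2]-P[1]); d2=(P[1]-P[0])+(P[2]-P[3])
    print(P.mean(0),np.round(np.array(e)*1000,1),'yaw long',np.degrees(np.arctan2(d[1],d[0])),'short',np.degrees(np.arctan2(d2[1],d2[0])))
q([(145,158),(302,86),(432,448),(268,513)],.003)
q([(182,202),(280,166),(360,432),(257,465)],.029)
q([(168,293),(255,263),(273,332),(187,355)],.079)
E
python3 sc.py
```

```text
[0.4483 0.3509] [ 67.4 147.7  68.5 147.6] yaw long -78.30337865796368 short 11.253760781729966
[0.4502 0.3429] [ 39.1 101.3  40.5 101.2] yaw long -81.47407339964045 short 6.96095993608647
[0.4507 0.342 ] [31.7 23.6 30.7 21.9] yaw long -81.84166108992562 short 4.447244700005376
```

```bash
python3 -c "
from h import *
plan([((.450,.342,.22),np.radians(8.4))],vmax=3,wmax=.1)
"
```

```text
13 rows
"offset": [[0.8,-1.4,1.0],[0.6,-1.4,1.0],[0.5,-1.5,1.0],[0.3,-1.5,1.0],[0.2,-1.5,1.0],[0.0,-1.6,1.0],[-0.2,-1.6,1.0],[-0.3,-1.5,1.0],[-0.5,-1.5,1.0],[-0.6,-1.4,1.0],[-0.7,-1.4,1.0],[-0.9,-1.3,1.0],[-1.0,-1.2,1.0]] 
"turn": [[0.0,-0.0,0.1],[0.0,-0.0,0.1],[0.0,-0.0,0.1],[0.0,-0.0,0.1],[0.0,-0.0,0.1],[0.0,-0.0,0.1],[0.0,-0.0,0.1],[0.0,-0.0,0.1],[-0.0,-0.0,0.1],[-0.0,-0.0,0.1],[-0.0,-0.0,0.1],[-0.0,-0.0,0.1],[-0.0,-0.01,0.09]]
end err mm [ 0.5072 -0.0279  0.3006]
```

Emit:
arm_command(offset=[[0.8,-1.4,1.0],[0.6,-1.4,1.0],[0.5,-1.5,1.0],[0.3,-1.5,1.0],[0.2,-1.5,1.0],[0.0,-1.6,1.0],[-0.2,-1.6,1.0],[-0.3,-1.5,1.0],[-0.5,-1.5,1.0],[-0.6,-1.4,1.0],[-0.7,-1.4,1.0],[-0.9,-1.3,1.0],[-1.0,-1.2,1.0],[0,0,0]], turn=[[0,0,0.1],[0,0,0.1],[0,0,0.1],[0,0,0.1],[0,0,0.1],[0,0,0.1],[0,0,0.1],[0,0,0.1],[0,0,0.1],[0,0,0.1],[0,0,0.1],[0,0,0.1],[0,-0.01,0.09],[0,0,0]], hand=0)

```text
clock: 9.17
tool_pos: [0.4393, 0.3671, 0.2083]
eef_rot: [[0.994, 0.106, -0.012], [0.106, -0.994, -0.0], [-0.012, -0.001, -1.0]]
contact_force: [-0.0, -0.6, -1.2]
finger_gap: 0.0887
```

```bash
python3 -c "
from h import *
st()
c=cal('wrist');im=snapshot('wrist')
P=lambda q:tuple(int(round(v)) for v in proj(c,q))
# predicted handle top + grasp pt
yw=np.radians(-81.6)
ux=np.array([np.cos(yw),np.sin(yw)]);uy=np.array([-ux[1],ux[0]])
o=np.array([.450,.342])
for hx,hy,z in [(.012,.017,.079),(.052,.020,.029),(.052,.020,.003)]:
  L=[P((*(o+a*hx*ux+b*hy*uy),z)) for a,b in [(1,1),(1,-1),(-1,-1),(-1,1)]]
  cv2.polylines(im,[np.array(L)],True,(0,255,0),1)
cv2.imwrite('pics/w8.png',im)
plan([((.450,.342,.12),np.radians(8.4))])
"
```

```text
t 9.17 tcp [0.4393 0.3671 0.2083] st [-191.   227.8  208.3] yaw 6.1 tilt 0.68 F [-0.  -0.6 -1.2] gap 0.08873935516084558 q [0.6  0.06 1.53 0.01 1.56 2.07]
3 rows
"offset": [[0.3,0.9,3.0],[0.2,0.8,3.0],[0.2,0.9,2.9]] 
"turn": [[-0.0,0.0,-0.01],[-0.0,0.01,-0.01],[-0.0,0.0,-0.02]]
end err mm [ 0.0145  0.3717 -0.2549]
```

View pics/w8.png

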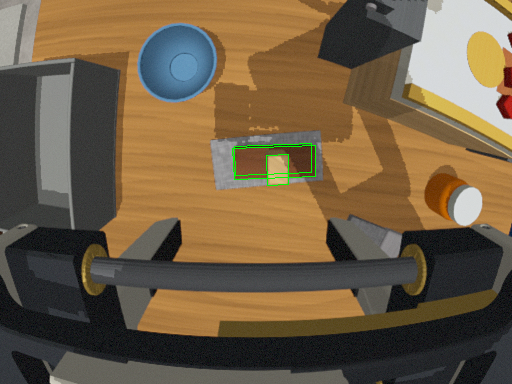

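Emit:
arm_command(offset=[[0.3,0.8,1.5],[0.3,0.8,2.5],[0.2,0.5,2.5],[0,0,1.0],[0,0,0]], turn=[[0,0.005,-0.01],[0,0.005,-0.01],[0,0,-0.02],[0,0,0],[0,0,0]])

```text
clock: 9.63
tool_pos: [0.4555, 0.3497, 0.1371]
eef_rot: [[0.985, 0.173, 0.009], [0.173, -0.985, 0.004], [0.009, -0.003, -1.0]]
contact_force: [-0.4, -0.4, -0.7]
finger_gap: 0.0929
```

```bash
python3 -c "
from h import *
st()
plan([((.450,.342,.035),np.radians(8.4))],vmax=2)
"
```

```text
t 9.63 tcp [0.4555 0.3497 0.1371] st [-172.5  212.9  137.1] yaw 10.0 tilt 0.55 F [-0.4 -0.4 -0.7] gap 0.09294819985751611 q [ 0.57  0.08  1.64 -0.    1.41  1.96]
6 rows
"offset": [[-0.1,0.1,1.7],[-0.1,0.1,1.7],[-0.1,0.1,1.7],[-0.2,0.1,1.7],[-0.1,0.1,1.7],[-0.2,0.2,1.7]] 
"turn": [[-0.0,-0.0,0.0],[-0.0,-0.0,0.01],[-0.0,-0.0,0.0],[-0.0,-0.0,0.01],[-0.0,-0.0,0.0],[-0.0,-0.01,0.01]]
end err mm [0.3906 0.0945 0.0099]
```

Emit:
arm_command(offset=[[-0.3,0.3,1.7],[-0.2,0.3,1.7],[-0.1,0.1,1.7],[0,0,1.7],[0,0,1.4],[0,0,0.7],[0,0,0]], turn=[[0,0,0.01],[0,-0.01,0.01],[0,0,0.01],[0,0,0],[0,0,0],[0,0,0],[0,0,0]])

```text
clock: 10.22
tool_pos: [0.457, 0.3451, 0.0519]
eef_rot: [[0.989, 0.146, 0.005], [0.146, -0.989, 0.008], [0.006, -0.007, -1.0]]
contact_force: [-1.3, 0.3, 0.0]
finger_gap: 0.0929
```

```bash
python3 -c "
from h import *
st()
plan([((.450,.342,.035),np.radians(8.4))],vmax=2)
"
```

```text
t 10.22 tcp [0.457  0.3451 0.0519] st [-170.4  208.6   51.9] yaw 8.4 tilt 0.53 F [-1.3  0.3  0. ] gap 0.09286356597396296 q [0.55 0.16 1.72 0.   1.25 1.98]
1 rows
"offset": [[-0.7,0.2,1.7]] 
"turn": [[-0.01,-0.01,-0.0]]
end err mm [-0.4054 -0.2284  0.2007]
```

Emit:
arm_command(offset=[[-0.7,0.2,0.5],[-0.2,0.1,0.8],[0,0,0.3],[0,0,0]], turn=[[-0.005,-0.01,0],[0,0,0],[0,0,0],[0,0,0]])

```text
clock: 10.55
tool_pos: [0.4496, 0.3418, 0.0375]
eef_rot: [[0.989, 0.147, -0.002], [0.147, -0.989, 0.003], [-0.002, -0.003, -1.0]]
contact_force: [-0.6, 0.3, -0.0]
finger_gap: 0.0933
```

```bash
python3 -c "
from h import *
st()
plan([((.450,.342,.035),np.radians(8.4))],vmax=2)
"
```

```text
t 10.55 tcp [0.4496 0.3418 0.0375] st [-177.1  204.3   37.5] yaw 8.4 tilt 0.19 F [-0.6  0.3 -0. ] gap 0.09329265442558886 q [0.56 0.16 1.74 0.   1.23 1.98]
1 rows
"offset": [[0.0,-0.0,0.3]] 
"turn": [[-0.0,0.0,0.0]]
end err mm [0.3845 0.2417 0.4507]
```

Good. Close on the scraper handle.

Emit:
arm_command(offset=[[0,0,0.2],[0,0,0],[0,0,0],[0,0,0],[0,0,0],[0,0,0],[0,0,0],[0,0,0],[0,0,0],[0,0,0]], turn=[[0,0,0],[0,0,0],[0,0,0],[0,0,0],[0,0,0],[0,0,0],[0,0,0],[0,0,0],[0,0,0],[0,0,0]], hand=1, grip_force=40)

```text
clock: 11.38
tool_pos: [0.4512, 0.3428, 0.0378]
eef_rot: [[0.989, 0.147, 0.001], [0.147, -0.989, 0.005], [0.002, -0.004, -1.0]]
contact_force: [0.5, 0.2, 0.7]
finger_gap: 0.0309
```

```bash
python3 -c "
from h import *
st()
"
```

```text
t 11.38 tcp [0.4512 0.3428 0.0378] st [-175.8  205.5   37.8] yaw 8.5 tilt 0.28 F [0.5 0.2 0.7] gap 0.03092403831259903 q [0.56 0.17 1.74 0.   1.23 1.98]
```

Emit:
arm_command(offset=[[0,0,0],[0,0,0],[0,0,0],[0,0,0]], turn=[[0,0,0],[0,0,0],[0,0,0],[0,0,0]])

```text
clock: 11.72
tool_pos: [0.4512, 0.3427, 0.0378]
eef_rot: [[0.989, 0.147, 0.001], [0.147, -0.989, 0.005], [0.002, -0.004, -1.0]]
contact_force: [0.9, 0.3, 0.2]
finger_gap: 0.0235
```

```bash
python3 -c "
from h import *
st()
plan([((.452,.340,.16),np.radians(8.4)),((.45,.338,.27),np.radians(8.4))],vmax=2.5)
"
```

```text
t 11.72 tcp [0.4512 0.3427 0.0378] st [-175.8  205.5   37.8] yaw 8.5 tilt 0.27 F [0.9 0.3 0.2] gap 0.02348499553628368 q [0.56 0.17 1.74 0.   1.23 1.98]
10 rows
"offset": [[0.0,0.0,-2.4],[0.0,0.1,-2.5],[0.0,0.0,-2.4],[0.0,0.1,-2.5],[0.1,0.0,-2.4],[-0.0,0.0,-2.2],[-0.1,0.0,-2.2],[-0.0,0.0,-2.2],[-0.1,0.1,-2.2],[-0.0,0.0,-2.2]] 
"turn": [[-0.0,-0.0,0.0],[-0.0,-0.0,0.0],[-0.0,-0.0,0.0],[-0.0,-0.0,0.0],[-0.0,-0.0,0.0],[-0.0,-0.0,0.0],[-0.0,-0.0,0.0],[-0.0,-0.0,0.0],[-0.0,-0.0,0.0],[-0.0,-0.0,0.0]]
end err mm [-0.3297 -0.5472  0.1716]
```

Emit:
arm_command(offset=[[0,0,-1.0],[0,0,-2.0],[0,0,-2.5],[0,0,-2.5],[0,0,-2.5],[0,0,-2.5],[0,0,-2.5],[0,0,-2.5],[0,0,-2],[0,0,0]], turn=[[0,0,0],[0,0,0],[0,0,0],[0,0,0],[0,0,0],[0,0,0],[0,0,0],[0,0,0],[0,0,0],[0,0,0]])

```text
clock: 12.55
tool_pos: [0.4468, 0.3394, 0.2476]
eef_rot: [[0.989, 0.147, -0.007], [0.147, -0.989, -0.0], [-0.007, -0.001, -1.0]]
contact_force: [1.0, 0.2, -0.4]
finger_gap: 0.0239
```

```bash
python3 -c "
from h import *
st()
plan([((.47,.24,.27),np.radians(40)),(W((0,70,265)),SY)],vmax=2.5)
cv2.imwrite('pics/w9.png',snapshot('wrist'))
"
```

```text
t 12.55 tcp [0.4468 0.3394 0.2476] st [-179.6  201.5  247.6] yaw 8.5 tilt 0.42 F [ 1.   0.2 -0.4] gap 0.023944352771975447 q [0.56 0.02 1.51 0.   1.62 1.98]
13 rows
"offset": [[0.1,1.7,-0.4],[-0.0,1.7,-0.4],[-0.2,1.7,-0.4],[-0.3,1.7,-0.4],[-0.5,1.6,-0.3],[-0.6,1.6,-0.4],[1.0,1.9,0.1],[0.8,1.9,0.1],[0.6,2.0,0.1],[0.3,2.1,0.1],[0.1,2.1,0.0],[-0.1,2.1,0.1],[-0.2,2.1,0.0]] 
"turn": [[-0.0,0.0,-0.09],[-0.0,0.0,-0.09],[-0.0,0.0,-0.09],[-0.0,0.0,-0.09],[-0.0,0.0,-0.1],[-0.0,0.01,-0.09],[-0.0,-0.0,-0.1],[-0.0,-0.0,-0.1],[-0.0,-0.0,-0.11],[-0.0,-0.0,-0.1],[-0.0,-0.0,-0.11],[-0.0,-0.0,-0.1],[-0.0,-0.01,-0.11]]
end err mm [-0.4676 -0.3707 -0.2271]
```

View pics/w9.png

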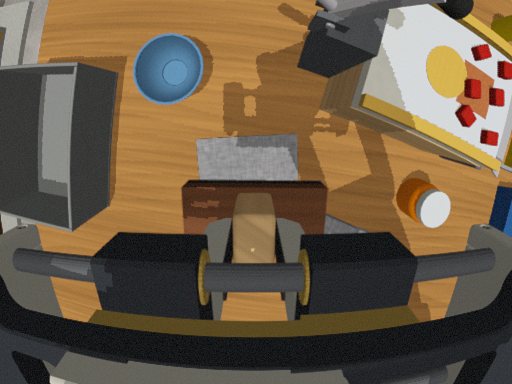

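Emit:
arm_command(offset=[[0.1,1.2,-0.4],[0,1.6,-0.4],[-0.2,1.7,-0.4],[-0.3,1.7,-0.4],[-0.5,1.6,-0.3],[-0.6,1.6,-0.3],[1.0,1.9,0],[0.8,1.9,0],[0.6,2.0,0],[0.3,2.0,0],[0.1,1.9,0],[-0.1,1.5,0],[-0.1,0.8,0],[0,0,0]], turn=[[0,0,-0.08],[0,0,-0.09],[0,0,-0.09],[0,0,-0.09],[0,0,-0.09],[0,0,-0.09],[0,0,-0.1],[0,0,-0.1],[0,0,-0.1],[0,0,-0.1],[0,0,-0.1],[0,0,-0.09],[0,0,-0.05],[0,0,0]])

```text
clock: 13.77
tool_pos: [0.5774, 0.1874, 0.2347]
eef_rot: [[0.19, 0.981, -0.045], [0.981, -0.191, -0.013], [-0.022, -0.042, -0.999]]
contact_force: [-0.3, -0.4, -2.7]
finger_gap: 0.0237
```

```bash
python3 -c "
from h import *
st()
plan([(W((0,80,250)),SY)],vmax=2.5)
cv2.imwrite('pics/w10.png',snapshot('wrist'))
im=snapshot('top');cv2.imwrite('pics/t10.png',cv2.resize(im[140:290,120:320],None,fx=4,fy=4,interpolation=2))
"
```

```text
t 13.77 tcp [0.5774 0.1874 0.2347] st [-28.5  69.9 234.7] yaw 79.0 tilt 2.7 F [-0.3 -0.4 -2.7] gap 0.02370332177349022 q [ 0.23  0.19  1.35 -0.    1.65  0.42]
2 rows
"offset": [[0.6,1.4,-0.8],[0.5,1.4,-0.8]] 
"turn": [[-0.02,0.01,-0.02],[-0.02,0.01,-0.03]]
end err mm [-0.4546 -0.0222  0.3825]
```

View pics/w10.png

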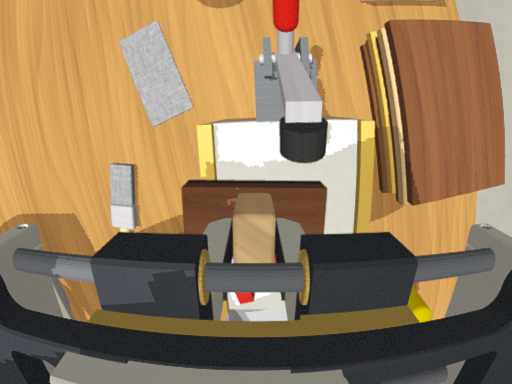

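View pics/t10.png

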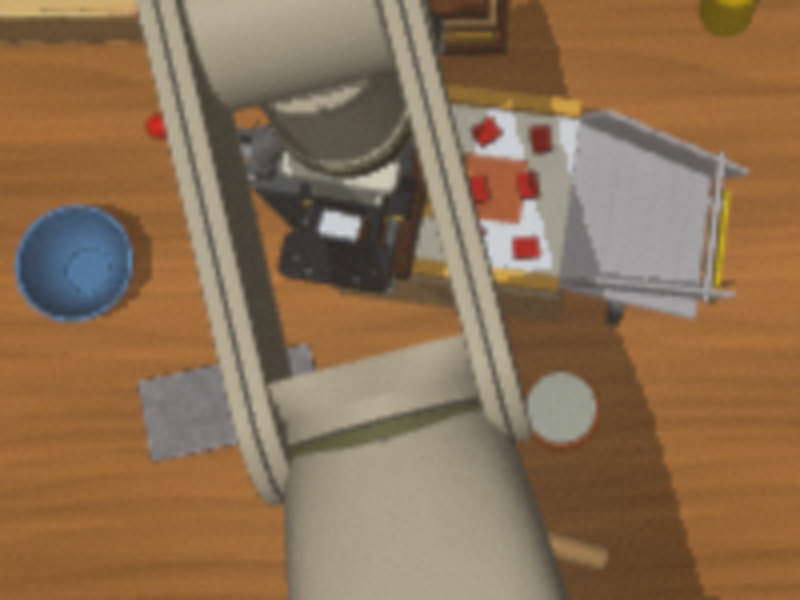

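Emit:
arm_command(offset=[[0.2,0.8,-0.6],[0.2,1.3,-0.5],[0.1,0.7,-0.2],[0,0,0]], turn=[[-0.02,0.01,-0.02],[-0.02,0.01,-0.03],[0,0,0],[0,0,0]])

```text
clock: 14.2
tool_pos: [0.604, 0.1902, 0.2469]
eef_rot: [[0.145, 0.989, -0.002], [0.989, -0.145, 0.001], [0.0, -0.002, -1.0]]
contact_force: [0.5, -0.8, -1.6]
finger_gap: 0.0236
```

```bash
python3 -c "
from h import *
st();print(observe()['eef_rot'])
plan([(W((0,75,220)),SY)],vmax=2.5)
"
```

```text
t 14.2 tcp [0.604  0.1902 0.2469] st [ -2.6  76.5 246.9] yaw 81.7 tilt 0.11 F [ 0.5 -0.8 -1.6] gap 0.02359017634488217 q [0.22 0.21 1.31 0.   1.63 0.37]
[[ 0.1449  0.9894 -0.0018]
 [ 0.9894 -0.1449  0.0007]
 [ 0.0004 -0.0019 -1.    ]]
2 rows
"offset": [[-0.1,0.1,1.3],[-0.1,0.2,1.4]] 
"turn": [[-0.0,-0.0,-0.0],[-0.0,-0.0,-0.0]]
end err mm [-0.3119  0.5002  0.1459]
```

Emit:
arm_command(offset=[[0,0.2,0.8],[0,0.2,1.0],[0,0,0.6],[0,0,0]], turn=[[0,0,0],[0,0,0],[0,0,0],[0,0,0]])

```text
clock: 14.53
tool_pos: [0.6076, 0.1907, 0.2212]
eef_rot: [[0.146, 0.989, -0.001], [0.989, -0.146, 0.001], [0.001, -0.001, -1.0]]
contact_force: [-0.0, -0.4, -1.9]
finger_gap: 0.0236
```

```bash
python3 -c "
from h import *
st()
im=snapshot('wrist');cv2.imwrite('pics/w11.png',cv2.resize(im[100:260,130:380],None,fx=3,fy=3,interpolation=2))
"
```

```text
t 14.53 tcp [0.6076 0.1907 0.2212] st [  1.   77.6 221.2] yaw 81.6 tilt 0.09 F [-0.  -0.4 -1.9] gap 0.023573228936857385 q [0.22 0.22 1.34 0.   1.59 0.37]
```

View pics/w11.png

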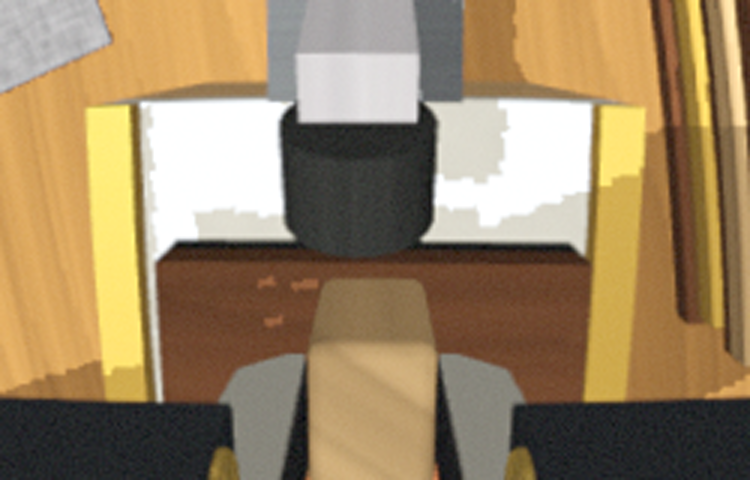

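Emit:
arm_command(offset=[[0,-0.2,0.4],[0,0,0.4],[0,0,0.2],[0,0,0]], turn=[[0,0,0],[0,0,0],[0,0,0],[0,0,0]])

```text
clock: 14.92
tool_pos: [0.6046, 0.1911, 0.2099]
eef_rot: [[0.147, 0.989, -0.003], [0.989, -0.147, 0.001], [0.0, -0.003, -1.0]]
contact_force: [0.0, 0.3, -1.9]
finger_gap: 0.0236
```

```bash
python3 -c "
from h import *
st()
"
```

```text
t 14.92 tcp [0.6046 0.1911 0.2099] st [ -2.1  77.5 209.9] yaw 81.6 tilt 0.16 F [ 0.   0.3 -1.9] gap 0.023640786736534265 q [0.22 0.22 1.36 0.   1.57 0.37]
```

Emit:
arm_command(offset=[[0,0.1,0.2],[-0.5,0.1,0],[-0.8,0,0],[-0.8,0,0],[-0.8,0,0],[-0.8,0,0],[-0.4,0,0],[0,0,0]], turn=[[0,0,0],[0,0,0],[0,0,0],[0,0,0],[0,0,0],[0,0,0],[0,0,0],[0,0,0]])

```text
clock: 15.58
tool_pos: [0.6006, 0.145, 0.2087]
eef_rot: [[0.147, 0.989, -0.001], [0.989, -0.147, 0.001], [0.0, -0.001, -1.0]]
contact_force: [-0.5, -0.2, -1.7]
finger_gap: 0.0241
```

```bash
python3 -c "
from h import *
st()
"
```

```text
t 15.58 tcp [0.6006 0.145  0.2087] st [  0.6  31.3 208.7] yaw 81.5 tilt 0.07 F [-0.5 -0.2 -1.7] gap 0.024065466248296998 q [0.15 0.17 1.41 0.   1.56 0.3 ]
```

Emit:
arm_command(offset=[[-0.5,-0.1,0.1],[-0.8,0,0],[-0.8,0,0],[-0.8,0,0],[-0.8,0,0],[-0.8,0,0],[-0.8,0,0],[-0.4,0,0],[0,0,0]], turn=[[0,0,0],[0,0,0],[0,0,0],[0,0,0],[0,0,0],[0,0,0],[0,0,0],[0,0,0],[0,0,0]])

```text
clock: 16.33
tool_pos: [0.5902, 0.0823, 0.2081]
eef_rot: [[0.148, 0.989, -0.0], [0.989, -0.148, 0.001], [0.001, -0.0, -1.0]]
contact_force: [0.5, 0.3, -1.8]
finger_gap: 0.0236
```

```bash
python3 -c "
from h import *
st()
im=snapshot('top');cv2.imwrite('pics/t12.png',cv2.resize(im[140:240,220:320],None,fx=6,fy=6,interpolation=2))
im=snapshot('scene');cv2.imwrite('pics/s12.png',cv2.resize(im[140:270,180:340],None,fx=4.5,fy=4.5,interpolation=2))
"
```

```text
t 16.33 tcp [0.5902 0.0823 0.2081] st [ -0.7 -32.3 208.1] yaw 81.5 tilt 0.06 F [ 0.5  0.3 -1.8] gap 0.02359003582135579 q [0.05 0.11 1.48 0.   1.55 0.2 ]
```

View pics/t12.png

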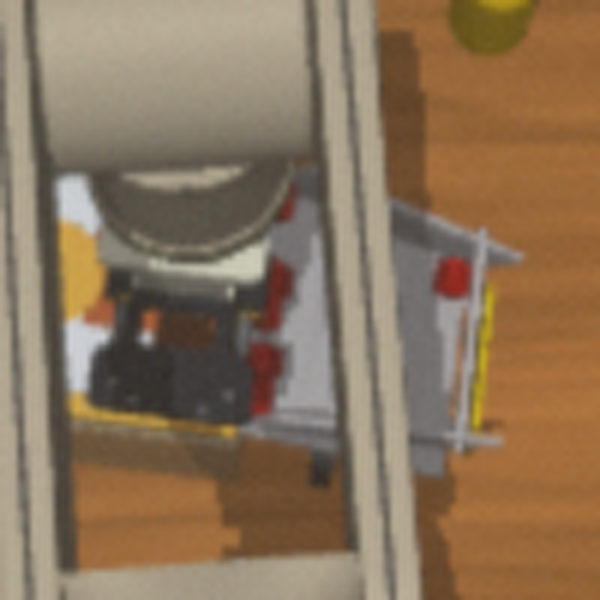

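View pics/s12.png

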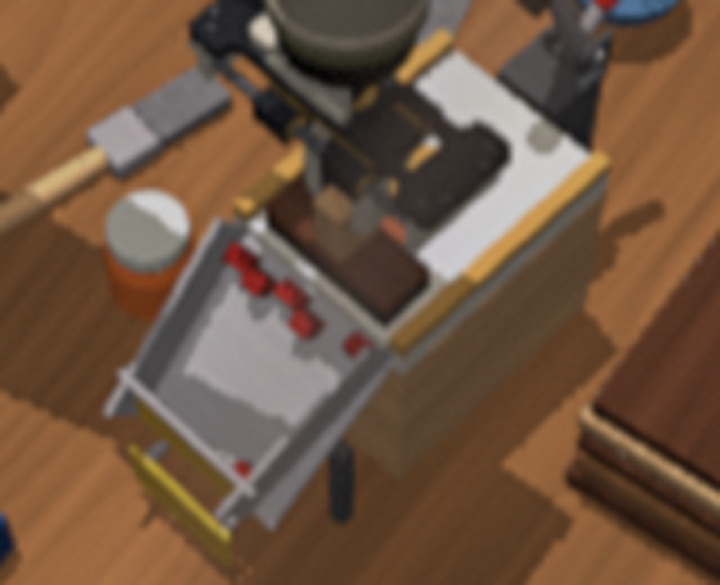

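Emit:
arm_command(offset=[[-0.5,0,0],[-0.7,0,0],[-0.7,0,0],[-0.4,0,0],[0,0,0],[0,0,0],[0,0,0],[0,0,0]], turn=[[0,0,0],[0,0,0],[0,0,0],[0,0,0],[0,0,0],[0,0,0],[0,0,0],[0,0,0]])

```text
clock: 17.1
tool_pos: [0.5865, 0.0587, 0.2078]
eef_rot: [[0.146, 0.989, -0.0], [0.989, -0.146, 0.001], [0.001, -0.001, -1.0]]
contact_force: [0.5, 0.5, -1.8]
finger_gap: 0.0238
```

```bash
python3 -c "
from h import *
st()
im=snapshot('scene');cv2.imwrite('pics/s13.png',cv2.resize(im[140:270,180:340],None,fx=4.5,fy=4.5,interpolation=2))
"
```

```text
t 17.1 tcp [0.5865 0.0587 0.2078] st [ -0.9 -56.1 207.8] yaw 81.6 tilt 0.08 F [ 0.5  0.5 -1.8] gap 0.02384165632610209 q [0.01 0.1  1.5  0.   1.55 0.16]
```

View pics/s13.png

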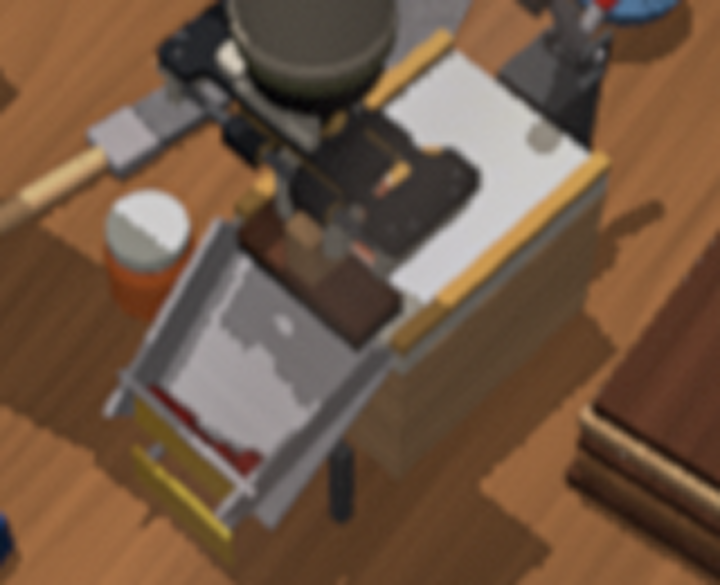

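Emit:
arm_command(offset=[[0.3,0,-0.5],[0.5,0,-1.5],[0,0,-2.0],[0,0,-2.0],[0.5,-1.0,0],[0.5,-2.0,0],[0.5,-2.5,0],[0.5,-2.5,0],[0.5,-2.5,0],[0.5,-2.5,0],[0,0,0]], turn=[[0,0,0],[0,0,0],[0,0,0],[0,0,0],[0,0,0],[0,0,0.05],[0,0,0.08],[0,0,0.08],[0,0,0.08],[0,0,0.08],[0,0,0]])

```text
clock: 18.07
tool_pos: [0.4633, 0.1382, 0.2674]
eef_rot: [[0.509, 0.861, -0.004], [0.861, -0.509, 0.004], [0.001, -0.005, -1.0]]
contact_force: [-1.0, -0.2, -2.1]
finger_gap: 0.024
```

```bash
python3 -c "
from h import *
st()
im=snapshot('scene');cv2.imwrite('pics/s14.png',cv2.resize(im[120:270,180:340],None,fx=4,fy=4,interpolation=2))
im=snapshot('top');cv2.imwrite('pics/t14.png',cv2.resize(im[140:240,190:320],None,fx=6,fy=6,interpolation=2))
"
```

```text
t 18.07 tcp [0.4633 0.1382 0.2674] st [-134.3    4.8  267.4] yaw 59.4 tilt 0.31 F [-1.  -0.2 -2.1] gap 0.02401150890336446 q [ 0.18 -0.2   1.68  0.    1.67  0.72]
```

View pics/s14.png

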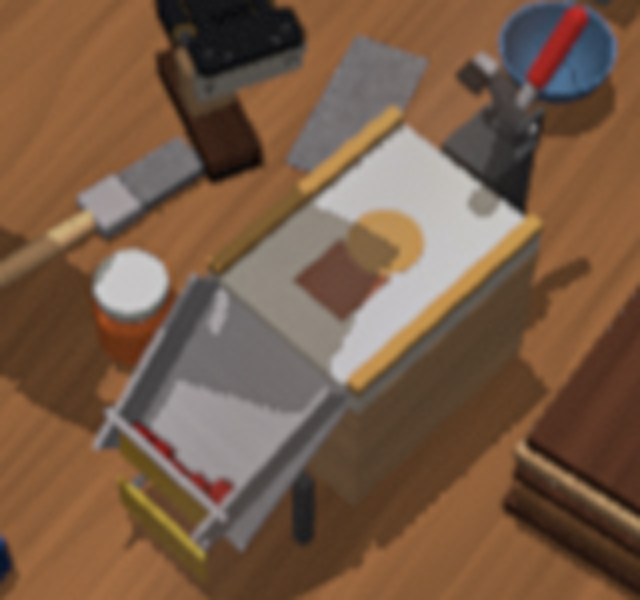

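View pics/t14.png

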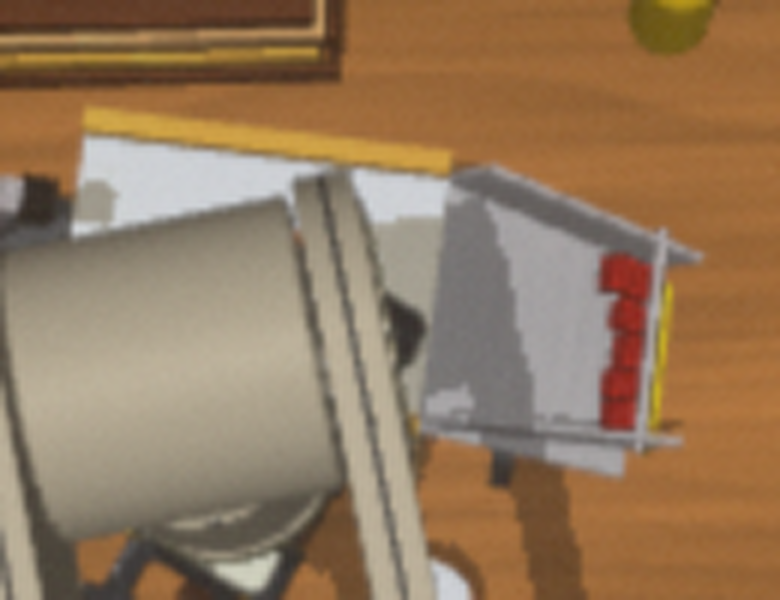

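```bash
python3 -c "
from h import *
c=cal('wrist');im=snapshot('wrist')
cv2.imwrite('pics/w15.png',im)
print({k:np.array(v).tolist() for k,v in c.items()})
plan([((.44,.25,.26),np.radians(35))],vmax=2.5)
"
```

```text
{'fx': 297.3186396354542, 'fy': 297.3186396354542, 'cx': 253.53377488216802, 'cy': 190.73030951729893, 'position': [0.4995230825823878, 0.1938805425594491, 0.45954482885483217], 'rotation': [[0.8633131282488546, -0.48851821964379716, -0.12665066785939347], [-0.5046523800420021, -0.8376733120006595, -0.20887651299221704], [-0.004051902160511258, 0.24424039681817555, -0.9697062496709925]], 'fish': True}
5 rows
"offset": [[1.7,-1.6,0.2],[1.6,-1.8,0.1],[1.4,-1.9,0.2],[1.2,-2.0,0.1],[1.1,-2.0,0.2]] 
"turn": [[-0.0,0.0,0.09],[-0.0,0.0,0.09],[-0.0,0.0,0.08],[-0.0,0.0,0.09],[-0.0,0.0,0.08]]
end err mm [-0.5166 -0.1094  0.3483]
```

View pics/w15.png

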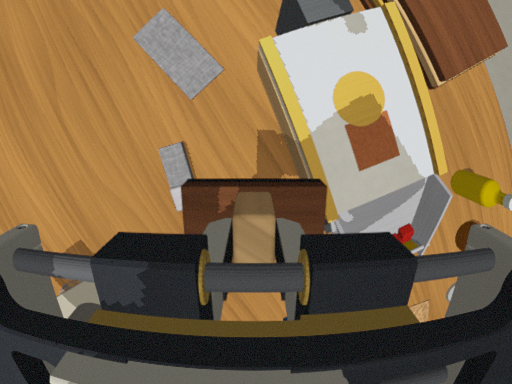

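```bash
python3 -c "
from h import *
c=cal('wrist');im=snapshot('wrist')
g=cv2.cvtColor(im,cv2.COLOR_BGR2HSV)
m=((g[...,1]<40)&(g[...,2]>90)).astype(np.uint8); m[120:]=0; m[:,240:]=0; m[:,:115]=0
m=cv2.morphologyEx(m,cv2.MORPH_CLOSE,np.ones((3,3),np.uint8))
cn=max(cv2.findContours(m,0,1)[0],key=cv2.contourArea); b=cv2.boxPoints(cv2.minAreaRect(cn)); print(b)
for B in [b,[(164,10),(222,67),(192,98),(135,43)]]:
  P=np.array([atz(c,a,.003)[:2] for a in B]);print(P.mean(0),[np.linalg.norm(P[i]-P[i-1]).round(4) for i in range(4)])
  for i in range(4):
    d=P[i]-P[i-1]
    if np.linalg.norm(d)>.1: print(np.degrees(np.arctan2(d[1],d[0])))
Q=[atz(c,a[0],.003)[:2] for a in cn]; r=cv2.minAreaRect((np.array(Q)*1000).astype(np.float32)); print(r)
"
```

```text
[[130.7148  37.5434]
 [162.93     6.5673]
 [222.6341  68.6595]
 [190.4189  99.6357]]
[0.4483 0.3495] [np.float64(0.1506), np.float64(0.0722), np.float64(0.1489), np.float64(0.0686)]
102.1432366183839
-79.24136501057234
[0.4493 0.3454] [np.float64(0.0708), np.float64(0.14), np.float64(0.0662), np.float64(0.1373)]
-77.7279526700809
104.10657240725148
((448.1739501953125, 349.08050537109375), (69.04424285888672, 149.1846466064453), 11.45205020904541)
```

Emit:
arm_command(offset=[[1.0,-1.2,0],[1.6,-1.8,0],[1.4,-1.9,0],[1.2,-2.0,0],[0.8,-1.2,0],[0,0,0]], turn=[[0,0,0.09],[0,0,0.09],[0,0,0.08],[0,0,0.09],[0,0,0.08],[0,0,0]])

```text
clock: 18.77
tool_pos: [0.4477, 0.2333, 0.2651]
eef_rot: [[0.832, 0.554, -0.004], [0.554, -0.832, -0.0], [-0.004, -0.002, -1.0]]
contact_force: [-0.3, -0.7, -1.3]
finger_gap: 0.0236
```

```bash
python3 -c "
from h import *
st()
c=cal('wrist');im=snapshot('wrist')
cv2.imwrite('pics/w16.png',im)
"
```

```text
t 18.77 tcp [0.4477 0.2333 0.2651] st [-163.4   96.7  265.1] yaw 33.7 tilt 0.25 F [-0.3 -0.7 -1.3] gap 0.023592361357482425 q [ 0.38 -0.14  1.63  0.    1.66  1.36]
```

View pics/w16.png

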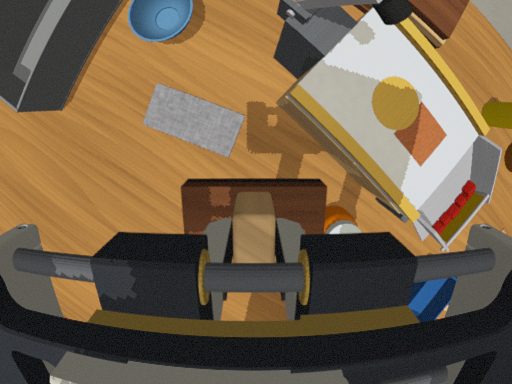

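```bash
cat > pad.py <<'E'
from h import *
def pad(x0,x1,y0,y1):
    c=cal('wrist');im=snapshot('wrist')
    g=cv2.cvtColor(im,cv2.COLOR_BGR2HSV)
    m=np.zeros(g.shape[:2],np.uint8);m[y0:y1,x0:x1]=((g[...,1]<40)&(g[...,2]>90))[y0:y1,x0:x1]
    m=cv2.morphologyEx(m,cv2.MORPH_CLOSE,np.ones((3,3),np.uint8))
    cn=max(cv2.findContours(m,0,1)[0],key=cv2.contourArea)
    Q=[atz(c,a[0],.003)[:2] for a in cn]; print(cv2.minAreaRect((np.array(Q)*1000).astype(np.float32)))
E
python3 -c "
from pad import *
pad(135,250,75,165)
plan([((.4485,.350,.20),np.radians(11.5))],vmax=2.5)"
```

```text
((448.2545471191406, 349.3519592285156), (69.13993835449219, 148.71253967285156), 11.394394874572754)
6 rows
"offset": [[1.1,-1.6,1.1],[1.0,-1.7,1.1],[0.9,-1.8,1.1],[0.8,-1.8,1.1],[0.7,-1.9,1.0],[0.5,-1.9,1.1]] 
"turn": [[-0.0,0.0,0.07],[-0.0,0.0,0.06],[-0.0,0.0,0.07],[0.0,0.0,0.06],[0.0,0.0,0.07],[0.0,0.0,0.06]]
end err mm [-0.2472 -0.1263  0.0777]
```

Emit:
arm_command(offset=[[1.0,-1.2,0.6],[1.0,-1.7,0.9],[0.9,-1.8,0.9],[0.8,-1.8,0.9],[0.6,-1.7,0.9],[0.4,-1.2,0.5],[0,0,0]], turn=[[0,0,0.07],[0,0,0.06],[0,0,0.07],[0,0,0.06],[0,0,0.06],[0,0,0.03],[0,0,0]])

```text
clock: 19.45
tool_pos: [0.4578, 0.3313, 0.2156]
eef_rot: [[0.973, 0.233, -0.002], [0.233, -0.972, -0.005], [-0.003, 0.005, -1.0]]
contact_force: [-0.3, -0.8, -2.4]
finger_gap: 0.0236
```

```bash
python3 -c "
from h import *
st()
plan([((.449,.350,.09),np.radians(11.5))],vmax=2.5)"
```

```text
t 19.45 tcp [0.4578 0.3313 0.2156] st [-167.6  195.1  215.6] yaw 13.5 tilt 0.32 F [-0.3 -0.8 -2.4] gap 0.02363138411601558 q [ 0.54  0.03  1.55 -0.    1.56  1.87]
6 rows
"offset": [[-0.1,-0.3,2.1],[-0.1,-0.4,2.1],[-0.0,-0.3,2.1],[-0.1,-0.4,2.1],[-0.1,-0.3,2.1],[-0.0,-0.4,2.0]] 
"turn": [[0.0,0.0,0.01],[0.0,0.0,0.0],[0.0,0.0,0.01],[0.0,0.0,0.0],[0.0,0.0,0.01],[0.0,0.0,0.0]]
end err mm [-0.0287 -0.28   -0.4718]
```

Emit:
arm_command(offset=[[-0.3,-0.6,1.5],[-0.2,-0.6,2.0],[-0.1,-0.4,2.0],[-0.1,-0.1,2.0],[-0.1,0,2.0],[-0.1,0,1.5],[0,0,0]], turn=[[0,0,0.02],[0,0,0.02],[0,0,0],[0,0,0],[0,0,0],[0,0,0],[0,0,0]])

```text
clock: 20.03
tool_pos: [0.4522, 0.336, 0.1039]
eef_rot: [[0.978, 0.207, 0.003], [0.207, -0.978, -0.008], [0.001, 0.008, -1.0]]
contact_force: [0.2, -0.3, -2.7]
finger_gap: 0.0237
```

```bash
python3 -c "
from h import *
st()
plan([((.449,.350,.039),np.radians(11.5))],vmax=1.5)"
```

```text
t 20.03 tcp [0.4522 0.336  0.1039] st [-173.8  198.9  103.9] yaw 12.0 tilt 0.47 F [ 0.2 -0.3 -2.7] gap 0.02372147313260287 q [ 0.55  0.09  1.69 -0.01  1.36  1.92]
5 rows
"offset": [[-0.0,-0.3,1.3],[-0.0,-0.3,1.3],[-0.0,-0.3,1.3],[-0.0,-0.3,1.3],[-0.0,-0.3,1.3]] 
"turn": [[0.0,-0.0,0.0],[0.0,-0.0,0.0],[0.0,-0.0,0.0],[0.0,-0.0,0.0],[0.01,-0.0,0.01]]
end err mm [-0.2548 -0.1451  0.1747]
```

Emit:
arm_command(offset=[[-0.2,-0.9,0.7],[0,-0.6,1.0],[0,-0.3,1.0],[0,-0.2,0.8],[0,0,0.4],[0,0,0]], turn=[[0.01,0,0.01],[0,0,0],[0,0,0],[0,0,0],[0,0,0],[0,0,0]])

```text
clock: 20.53
tool_pos: [0.4495, 0.3553, 0.065]
eef_rot: [[0.98, 0.199, 0.004], [0.199, -0.98, 0.005], [0.005, -0.004, -1.0]]
contact_force: [0.7, 0.6, -1.3]
finger_gap: 0.0235
```

```bash
python3 -c "
from h import *
st()
plan([((.449,.350,.038),np.radians(11.5))],vmax=1.5)"
```

```text
t 20.53 tcp [0.4495 0.3553 0.065 ] st [-179.2  217.6   65. ] yaw 11.5 tilt 0.37 F [ 0.7  0.6 -1.3] gap 0.023536712093430133 q [0.58 0.15 1.71 0.   1.28 1.95]
2 rows
"offset": [[-0.1,0.3,1.4],[-0.1,0.2,1.3]] 
"turn": [[-0.0,-0.0,-0.0],[-0.0,-0.01,-0.0]]
end err mm [ 0.3639 -0.112  -0.0148]
```

Emit:
arm_command(offset=[[-0.1,0.4,0.4],[-0.1,0.2,0.7],[0,0,0.5],[0,0,0.3],[0,0,0]], turn=[[-0.005,-0.005,0],[0,0,0],[0,0,0],[0,0,0],[0,0,0]])

```text
clock: 20.95
tool_pos: [0.4494, 0.3488, 0.0451]
eef_rot: [[0.98, 0.2, 0.002], [0.2, -0.98, -0.001], [0.001, 0.002, -1.0]]
contact_force: [-0.0, -0.6, -2.1]
finger_gap: 0.0238
```

```bash
python3 -c "
from h import *
st()
plan([((.449,.350,.038),np.radians(11.5))],vmax=1.5)"
```

```text
t 20.95 tcp [0.4494 0.3488 0.0451] st [-178.4  211.2   45.1] yaw 11.5 tilt 0.12 F [-0.  -0.6 -2.1] gap 0.023836285231446094 q [ 0.57  0.17  1.73 -0.    1.25  1.94]
1 rows
"offset": [[-0.0,-0.1,0.7]] 
"turn": [[0.0,-0.0,0.0]]
end err mm [-0.1882  0.2567 -0.1299]
```

Emit:
arm_command(offset=[[0,-0.1,0.3],[0,0,0.3],[0,0,0.2],[0,0,0]], turn=[[0,0,0],[0,0,0],[0,0,0],[0,0,0]])

```text
clock: 21.28
tool_pos: [0.4509, 0.3503, 0.0384]
eef_rot: [[0.98, 0.2, 0.005], [0.2, -0.98, -0.0], [0.005, 0.001, -1.0]]
contact_force: [0.1, 1.0, -2.1]
finger_gap: 0.0233
```

```bash
python3 -c "
from h import *
st()"
```

```text
t 21.28 tcp [0.4509 0.3503 0.0384] st [-177.1  212.9   38.4] yaw 11.5 tilt 0.27 F [ 0.1  1.  -2.1] gap 0.023345645631845303 q [ 0.57  0.18  1.73 -0.    1.23  1.94]
```

Emit:
arm_command(offset=[[-0.2,0,0.1],[0,0,0.1],[0,0,0]], turn=[[0,-0.005,0],[0,0,0],[0,0,0]])

```text
clock: 21.53
tool_pos: [0.4506, 0.3505, 0.0382]
eef_rot: [[0.98, 0.2, 0.003], [0.2, -0.98, 0.0], [0.003, 0.0, -1.0]]
contact_force: [-1.0, -1.7, -0.3]
finger_gap: 0.0234
```

```bash
python3 -c "
from h import *
st()"
```

```text
t 21.53 tcp [0.4506 0.3505 0.0382] st [-177.5  213.1   38.2] yaw 11.5 tilt 0.16 F [-1.  -1.7 -0.3] gap 0.023367593414472823 q [ 0.57  0.18  1.73 -0.    1.23  1.94]
```

Contact with the pad: the -2 N weight has gone from the wrist reading. Release.

Emit:
arm_command(offset=[[0,0,0],[0,0,0],[0,0,0],[0,0,0],[0,0,0],[0,0,0],[0,0,0],[0,0,0]], turn=[[0,0,0],[0,0,0],[0,0,0],[0,0,0],[0,0,0],[0,0,0],[0,0,0],[0,0,0]], hand=0)

```text
clock: 22.2
tool_pos: [0.4497, 0.3507, 0.0372]
eef_rot: [[0.98, 0.2, 0.002], [0.2, -0.98, 0.0], [0.002, -0.0, -1.0]]
contact_force: [0.1, 1.0, -0.3]
finger_gap: 0.0723
```

Emit:
arm_command(offset=[[0,0,-0.8],[0,0,-1.5],[0,0,-2],[0,0,-2.5],[0,0,-2.5],[0,0,-2.5],[0,0,-2.5],[0,0,-2],[-1,0,0],[-2,0,0],[0,0,0]], turn=[[0,0,0],[0,0,0],[0,0,0],[0,0,0],[0,0,0],[0,0,0],[0,0,0],[0,0,0],[0,0,0],[0,0,0],[0,0,0]])

```text
clock: 23.12
tool_pos: [0.419, 0.3439, 0.2143]
eef_rot: [[0.98, 0.199, 0.003], [0.199, -0.98, 0.001], [0.003, -0.001, -1.0]]
contact_force: [-0.1, -0.5, -0.4]
finger_gap: 0.0928
```

```bash
python3 -c "
from h import *
st()
c=cal('wrist');im=snapshot('wrist')
cv2.imwrite('pics/w17.png',cv2.resize(im[90:250,180:360],None,fx=4,fy=4,interpolation=2))
"
```

```text
t 23.12 tcp [0.419  0.3439 0.2143] st [-207.8  202.   214.3] yaw 11.5 tilt 0.17 F [-0.1 -0.5 -0.4] gap 0.09279533072238264 q [ 0.59 -0.04  1.62 -0.    1.55  1.96]
```

View pics/w17.png

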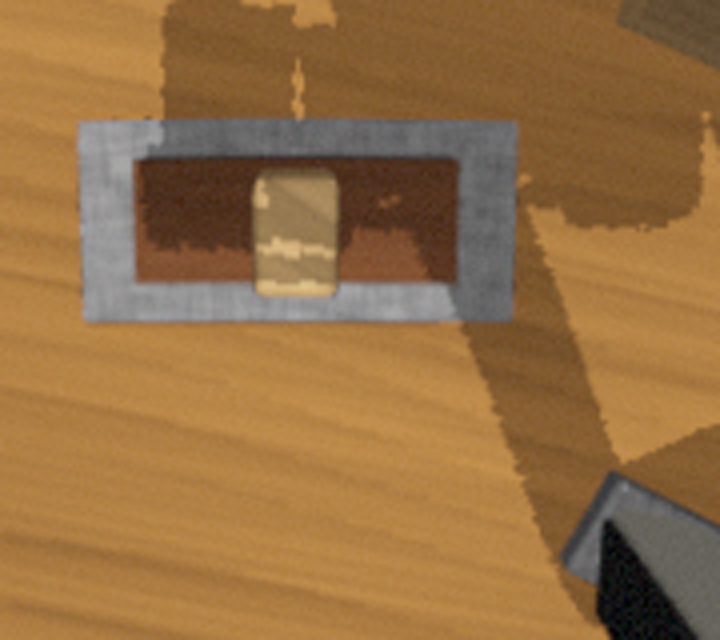

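The scraper stands in the middle of its pad. Next, locate the dish again.

```bash
python3 -c "
from h import *
cs={n:cal(n) for n in ['top','scene']}
im=snapshot('top');cv2.imwrite('pics/t18.png',cv2.resize(im[150:290,270:410],None,fx=4,fy=4,interpolation=2))
im2=snapshot('scene');cv2.imwrite('pics/s18.png',cv2.resize(im2[180:360,100:300],None,fx=3.3,fy=3.3,interpolation=2))
for t in ['dish','dish_mat']:
  for n in cs:
    for k in place_of(n,t)[:1]: print(t,n,k,atz(cs[n],k['pixel'],0))
"
```

```text
dish top {'pixel': [335.2, 243.2], 'p': 0.77} [ 0.4289 -0.1869  0.    ]
dish scene {'pixel': [156.3, 265.6], 'p': 0.97} [ 0.4318 -0.2016  0.    ]
dish_mat scene {'pixel': [160.9, 331.7], 'p': 0.94} [ 0.5738 -0.34    0.    ]
```

View pics/t18.png

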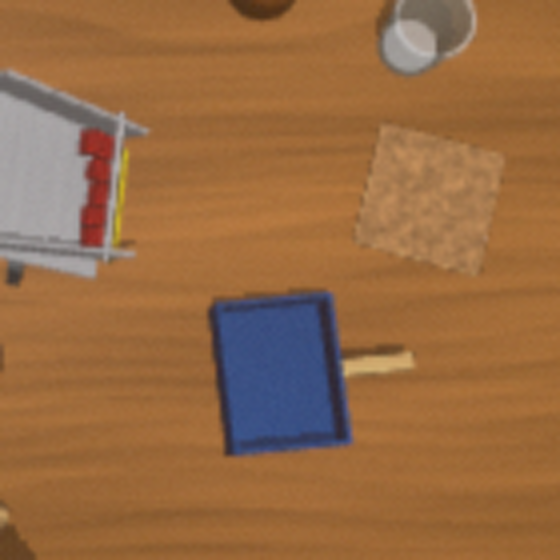

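View pics/s18.png

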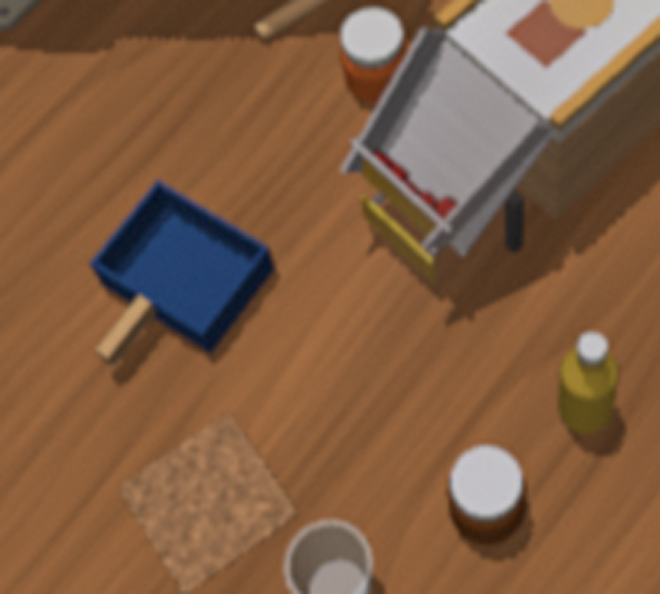

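```bash
python3 -c "
from h import *
c=cal('top');f=lambda u,v:(u/4+270-.375,v/4+150-.375)
P=np.array([atz(c,f(*a),.048)[:2] for a in [(212,302),(330,291),(350,442),(229,455)]])
print('dish',P.mean(0),[np.linalg.norm(P[i]-P[i-1]).round(4) for i in range(4)])
for a,b in [(0,1),(3,2),(0,3),(1,2)]: d=P[b]-P[a];print(np.degrees(np.arctan2(d[1],d[0])))
e=[atz(c,f(*a),.048)[:2] for a in [(412,360),(342,367)]]; print('bar',e, np.degrees(np.arctan2(*(e[0]-e[1])[::-1])))
P=np.array([atz(c,f(*a),.003)[:2] for a in [(382,125),(503,153),(477,275),(356,240)]])
print('mat',P.mean(0),[np.linalg.norm(P[i]-P[i-1]).round(4) for i in range(4)])
for a,b in [(0,1),(3,2),(0,3),(1,2)]: d=P[b]-P[a];print(np.degrees(np.arctan2(d[1],d[0])))
s=cal('scene');f=lambda u,v:(u/3.3+100-.35,v/3.3+180-.35)
P=np.array([atz(s,f(*a),.048)[:2] for a in [(158,183),(273,265),(210,350),(95,264)]])
print('dish scene',P.mean(0),[np.linalg.norm(P[i]-P[i-1]).round(4) for i in range(4)])
P=np.array([atz(s,f(*a),.003)[:2] for a in [(230,418),(294,510),(186,590),(123,492)]])
print('mat scene',P.mean(0),[np.linalg.norm(P[i]-P[i-1]).round(4) for i in range(4)])
"
```

```text
dish [ 0.4275 -0.1934] [np.float64(0.1244), np.float64(0.0974), np.float64(0.123), np.float64(0.0983)]
-85.83063585950501
-85.02345455289448
-176.47828284576082
-176.05313526301111
bar [array([ 0.4349, -0.3009]), array([ 0.4304, -0.2438])] -85.4416211863959
mat [ 0.5762 -0.3373] [np.float64(0.104), np.float64(0.1054), np.float64(0.1094), np.float64(0.1053)]
-104.83618965464292
-107.78067242506259
163.85227226524782
163.77761788297695
dish scene [ 0.4375 -0.2   ] [np.float64(0.091), np.float64(0.1349), np.float64(0.0911), np.float64(0.1334)]
mat scene [ 0.5787 -0.3369] [np.float64(0.1052), np.float64(0.0989), np.float64(0.1054), np.float64(0.1003)]
```

```bash
python3 -c "
from h import *
plan([((.45,.0,.25),np.radians(60)),((.434,-.22,.22),np.radians(94.5))],vmax=3)"
```

```text
20 rows
"offset": [[-0.3,2.9,-0.3],[-0.5,2.8,-0.3],[-0.7,2.8,-0.3],[-0.9,2.7,-0.3],[-1.1,2.6,-0.3],[-1.3,2.6,-0.3],[-1.5,2.5,-0.3],[-1.6,2.4,-0.3],[-1.8,2.2,-0.4],[-2.0,2.1,-0.3],[-2.1,2.0,-0.4],[-2.2,1.8,-0.3],[-2.5,1.2,0.4],[-2.6,1.0,0.4],[-2.6,0.8,0.4],[-2.7,0.6,0.4],[-2.7,0.4,0.3],[-2.7,0.2,0.4],[-2.8,0.0,0.3],[-2.7,-0.1,0.4]] 
"turn": [[0.0,-0.0,-0.07],[0.0,-0.0,-0.07],[0.0,0.0,-0.07],[0.0,0.0,-0.07],[0.0,0.0,-0.07],[0.0,0.0,-0.07],[0.0,0.0,-0.07],[0.0,0.0,-0.07],[0.0,0.0,-0.07],[0.0,0.0,-0.07],[0.0,0.0,-0.07],[0.0,0.0,-0.08],[0.0,0.0,-0.07],[0.0,0.0,-0.08],[0.0,0.0,-0.07],[0.0,0.0,-0.08],[0.0,0.0,-0.07],[0.0,0.0,-0.08],[0.0,0.0,-0.07],[0.0,0.0,-0.08]]
end err mm [-0.263  -0.417   0.0086]
```

Emit:
arm_command(offset=[[-0.3,2.5,-0.3],[-0.5,2.8,-0.3],[-0.7,2.8,-0.3],[-0.9,2.7,-0.3],[-1.1,2.6,-0.3],[-1.3,2.6,-0.3],[-1.5,2.5,-0.3],[-1.6,2.4,-0.3],[-1.8,2.2,-0.4],[-2.0,2.1,-0.3],[-2.1,2.0,-0.4],[-2.2,1.8,-0.3],[-2.5,1.2,0.4],[-2.6,1.0,0.4],[-2.6,0.8,0.4],[-2.7,0.6,0.4],[-2.5,0.4,0.3],[-2.0,0.2,0.3],[-1.0,0,0.2],[0,0,0]], turn=[[0,0,-0.07],[0,0,-0.07],[0,0,-0.07],[0,0,-0.07],[0,0,-0.07],[0,0,-0.07],[0,0,-0.07],[0,0,-0.07],[0,0,-0.07],[0,0,-0.07],[0,0,-0.07],[0,0,-0.08],[0,0,-0.07],[0,0,-0.08],[0,0,-0.07],[0,0,-0.08],[0,0,-0.07],[0,0,-0.08],[0,0,-0.06],[0,0,0]])

```text
clock: 25.13
tool_pos: [0.4498, -0.1887, 0.2186]
eef_rot: [[-0.056, 0.998, -0.015], [0.998, 0.056, -0.003], [-0.002, -0.015, -1.0]]
contact_force: [0.2, 0.1, 0.5]
finger_gap: 0.0929
```

```bash
python3 -c "
from h import *
st()
c=cal('wrist');im=snapshot('wrist')
cv2.imwrite('pics/w19.png',im)
"
```

```text
t 25.13 tcp [ 0.4498 -0.1887  0.2186] st [-100.6 -320.7  218.6] yaw 93.2 tilt 0.85 F [0.2 0.1 0.5] gap 0.0928868416935217 q [-0.49 -0.17  1.74 -0.01  1.59 -0.55]
```

View pics/w19.png

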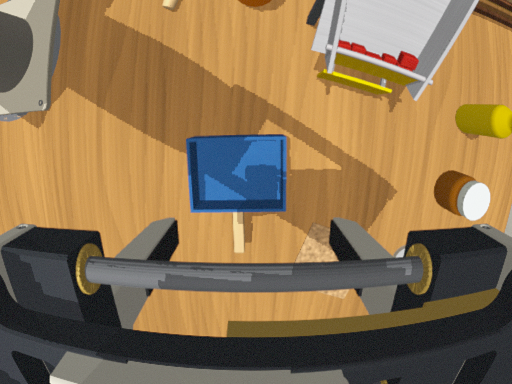

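```bash
python3 -c "
from h import *
c=cal('wrist')
P=np.array([atz(c,a,.048)[:2] for a in [(187,137),(287,134),(287,211),(191,213)]])
print('dish',P.mean(0),[np.linalg.norm(P[i]-P[i-1]).round(4) for i in range(4)])
for a,b in [(0,1),(3,2),(0,3),(1,2)]: d=P[b]-P[a];print(np.degrees(np.arctan2(d[1],d[0])))
e=[atz(c,a,.048)[:2] for a in [(239,252),(239,212)]]; print('bar',e, np.degrees(np.arctan2(*(e[0]-e[1])[::-1])))
"
```

```text
dish [ 0.4266 -0.193 ] [np.float64(0.0989), np.float64(0.1234), np.float64(0.0982), np.float64(0.125)]
4.384035796932937
4.682440173547386
-86.62766368063886
-85.65424018400758
bar [array([ 0.4327, -0.299 ]), array([ 0.4306, -0.2419])] -87.93230116071372
```

Emit:
arm_command(offset=[[-1.5,-0.5,1.0],[-2.0,-0.6,2.0],[-2.0,-0.3,2.5],[-1.5,0,2.0],[0,0,1.0],[0,0,0]], turn=[[-0.01,0,-0.01],[0,0,-0.01],[0,0,0],[0,0,0],[0,0,0],[0,0,0]])

```text
clock: 25.68
tool_pos: [0.4426, -0.2567, 0.1331]
eef_rot: [[-0.062, 0.998, 0.0], [0.998, 0.062, -0.001], [-0.001, -0.0, -1.0]]
contact_force: [-0.1, 0.0, -0.3]
finger_gap: 0.0931
```

```bash
python3 -c "
from h import *
st()
plan([((.4333,-.273,.10),np.radians(94.5))],vmax=2)
"
```

```text
t 25.68 tcp [ 0.4426 -0.2567  0.1331] st [ -97.9 -389.   133.1] yaw 93.6 tilt 0.05 F [-0.1  0.  -0.3] gap 0.09312515796959553 q [-0.63 -0.07  1.81 -0.    1.41 -0.69]
2 rows
"offset": [[-0.8,-0.5,1.7],[-0.8,-0.5,1.6]] 
"turn": [[-0.0,0.0,-0.01],[-0.0,0.0,-0.01]]
end err mm [-0.4349  0.382  -0.1003]
```

Emit:
arm_command(offset=[[-0.8,-0.5,1.0],[-0.7,-0.4,1.7],[-0.2,-0.1,1.7],[0,0,1.7],[0,0,1.0],[0,0,0]], turn=[[0,0,-0.01],[0,0,-0.01],[0,0,0],[0,0,0],[0,0,0],[0,0,0]])

```text
clock: 26.18
tool_pos: [0.4387, -0.2692, 0.0658]
eef_rot: [[-0.081, 0.997, 0.005], [0.997, 0.081, -0.002], [-0.002, 0.005, -1.0]]
contact_force: [0.0, -0.2, -0.6]
finger_gap: 0.0926
```

```bash
python3 -c "
from h import *
st()
plan([((.4333,-.273,.017),np.radians(94.5))],vmax=1.5)
"
```

```text
t 26.18 tcp [ 0.4387 -0.2692  0.0658] st [-100.  -401.9   65.8] yaw 94.6 tilt 0.33 F [ 0.  -0.2 -0.6] gap 0.09258925121484078 q [-0.65 -0.01  1.87  0.    1.27 -0.73]
4 rows
"offset": [[-0.1,-0.1,1.2],[-0.1,-0.2,1.2],[-0.1,-0.1,1.2],[-0.0,-0.2,1.3]] 
"turn": [[0.0,0.0,0.0],[0.0,0.0,0.0],[0.0,0.0,0.0],[0.01,0.0,0.0]]
end err mm [ 0.0623 -0.1937  0.2229]
```

Emit:
arm_command(offset=[[-0.2,-0.4,0.8],[-0.2,-0.3,1.2],[0,-0.1,1.2],[0,0,0.6],[0,0,0]], turn=[[0.005,0,0],[0,0,0],[0,0,0],[0,0,0],[0,0,0]])

```text
clock: 26.6
tool_pos: [0.4333, -0.2739, 0.0284]
eef_rot: [[-0.082, 0.997, 0.004], [0.997, 0.082, -0.005], [-0.005, 0.004, -1.0]]
contact_force: [0.2, -0.1, -0.8]
finger_gap: 0.0933
```

```bash
python3 -c "
from h import *
st()
plan([((.4333,-.273,.017),np.radians(94.5))],vmax=1.5)
"
```

```text
t 26.6 tcp [ 0.4333 -0.2739  0.0284] st [-104.6 -407.4   28.4] yaw 94.7 tilt 0.37 F [ 0.2 -0.1 -0.8] gap 0.09331803143233994 q [-0.66  0.03  1.9  -0.    1.2  -0.74]
1 rows
"offset": [[0.1,-0.0,1.1]] 
"turn": [[0.0,0.01,0.0]]
end err mm [-0.0101  0.0029 -0.3874]
```

Emit:
arm_command(offset=[[0,0,0.5],[0,0,0.5],[0,0,0.2],[0,0,0],[0,0,0],[0,0,0],[0,0,0],[0,0,0],[0,0,0],[0,0,0],[0,0,0],[0,0,0],[0,0,0],[0,0,0],[0,0,0],[0,0,0]], turn=[[0,0.005,0],[0,0,0],[0,0,0],[0,0,0],[0,0,0],[0,0,0],[0,0,0],[0,0,0],[0,0,0],[0,0,0],[0,0,0],[0,0,0],[0,0,0],[0,0,0],[0,0,0],[0,0,0]], hand=1, grip_force=45)

```text
clock: 27.93
tool_pos: [0.4343, -0.2749, 0.0166]
eef_rot: [[-0.081, 0.997, 0.005], [0.997, 0.081, -0.001], [-0.001, 0.005, -1.0]]
contact_force: [-0.0, 0.4, 0.0]
finger_gap: 0.0131
```

```bash
python3 -c "
from h import *
st()
"
```

```text
t 27.93 tcp [ 0.4343 -0.2749  0.0166] st [-103.5 -408.2   16.6] yaw 94.7 tilt 0.31 F [-0.   0.4  0. ] gap 0.013106516775690824 q [-0.67  0.06  1.9   0.    1.18 -0.75]
```

Emit:
arm_command(offset=[[0,0,-0.5],[0,0,-0.8],[0,0,0],[0,0,0]], turn=[[0,0,0],[0,0,0],[0,0,0],[0,0,0]])

```text
clock: 28.27
tool_pos: [0.4336, -0.2744, 0.0302]
eef_rot: [[-0.081, 0.997, 0.004], [0.997, 0.081, 0.0], [-0.0, 0.004, -1.0]]
contact_force: [-0.4, 0.3, -2.4]
finger_gap: 0.0131
```

```bash
python3 -c "
from h import *
st()
plan([(W((0,-345,32)),SY)],vmax=1.5)
"
```

```text
t 28.27 tcp [ 0.4336 -0.2744  0.0302] st [-104.3 -407.8   30.2] yaw 94.7 tilt 0.23 F [-0.4  0.3 -2.4] gap 0.013110193593026264 q [-0.67  0.04  1.9   0.    1.21 -0.75]
9 rows
"offset": [[0.4,1.3,-0.0],[0.5,1.3,-0.0],[0.5,1.3,-0.0],[0.5,1.2,-0.0],[0.5,1.2,-0.0],[0.6,1.2,-0.0],[0.6,1.2,-0.0],[0.7,1.2,-0.1],[0.6,1.2,-0.0]] 
"turn": [[0.0,-0.0,0.03],[0.0,-0.0,0.02],[0.0,-0.0,0.03],[0.0,-0.0,0.02],[0.0,-0.0,0.03],[0.0,-0.0,0.02],[0.0,-0.0,0.03],[0.0,-0.0,0.02],[0.0,-0.0,0.03]]
end err mm [0.0476 0.3089 0.3462]
```

Emit:
arm_command(offset=[[0.3,0.8,0],[0.5,1.3,0],[0.5,1.3,0],[0.5,1.2,0],[0.5,1.2,0],[0.6,1.2,0],[0.6,1.2,0],[0.5,1.0,0],[0.2,0.4,0],[0,0,0]], turn=[[0,0,0.03],[0,0,0.02],[0,0,0.03],[0,0,0.02],[0,0,0.03],[0,0,0.02],[0,0,0.03],[0,0,0.02],[0,0,0.02],[0,0,0]])

```text
clock: 29.1
tool_pos: [0.5341, -0.2326, 0.0304]
eef_rot: [[0.15, 0.989, 0.004], [0.989, -0.15, -0.0], [0.0, 0.004, -1.0]]
contact_force: [0.2, 0.3, -2.2]
finger_gap: 0.0133
```

```bash
python3 -c "
from h import *
st()
plan([(W((0,-345,25)),SY)],vmax=1.5)
cv2.imwrite('pics/w20.png',snapshot('wrist'))
"
```

```text
t 29.1 tcp [ 0.5341 -0.2326  0.0304] st [ -10.9 -351.9   30.4] yaw 81.3 tilt 0.21 F [ 0.2  0.3 -2.2] gap 0.013333866945589235 q [-0.5   0.21  1.7   0.    1.22 -0.35]
1 rows
"offset": [[0.7,1.1,0.5]] 
"turn": [[0.0,-0.0,-0.01]]
end err mm [-0.2103 -0.012  -0.4592]
```

View pics/w20.png

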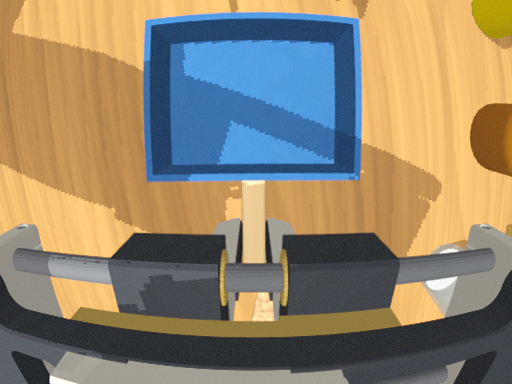

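Emit:
arm_command(offset=[[0.4,0.5,0.3],[0.5,0.5,0.4],[0.1,0.1,0.1],[0,0,0]], turn=[[0,0,-0.01],[0,0,0],[0,0,0],[0,0,0]])

```text
clock: 29.48
tool_pos: [0.5457, -0.2239, 0.0211]
eef_rot: [[0.137, 0.991, 0.002], [0.991, -0.137, 0.0], [0.0, 0.002, -1.0]]
contact_force: [-0.3, 0.0, -1.5]
finger_gap: 0.0134
```

```bash
python3 -c "
from h import *
st()
im=snapshot('top');cv2.imwrite('pics/t21.png',cv2.resize(im[160:220,270:330],None,fx=10,fy=10,interpolation=2))
im=snapshot('scene');cv2.imwrite('pics/s21.png',cv2.resize(im[200:280,180:280],None,fx=7,fy=7,interpolation=2))
print(len([k for k in spot_in('top','chip0') if k['p']>.3]))
"
```

```text
t 29.48 tcp [ 0.5457 -0.2239  0.0211] st [  -0.6 -341.7   21.1] yaw 82.1 tilt 0.12 F [-0.3  0.  -1.5] gap 0.013447734553534105 q [-0.48  0.25  1.68  0.    1.21 -0.34]
1
```

View pics/t21.png

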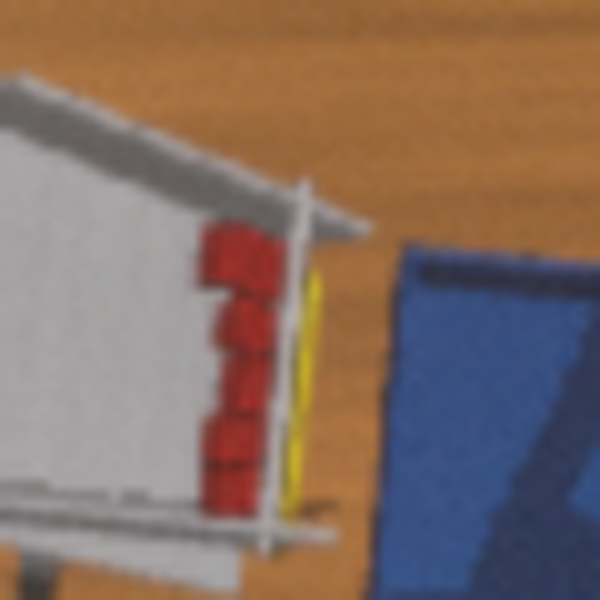

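View pics/s21.png

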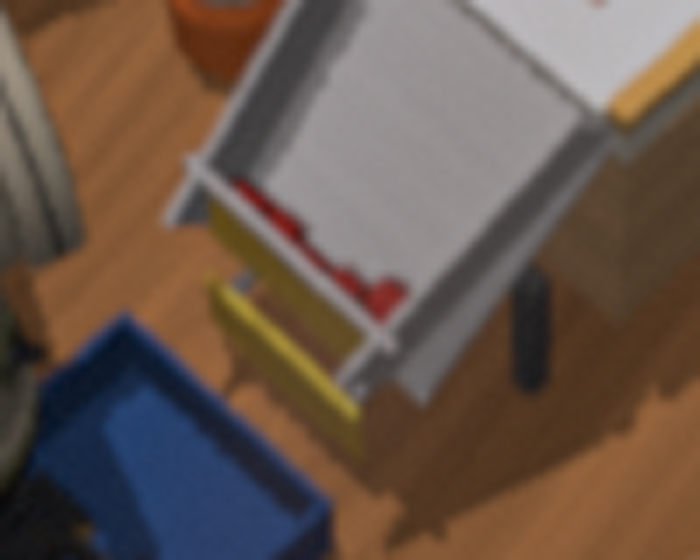

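Emit:
arm_command(offset=[[0.5,0,0],[0.8,0,0],[0.8,0,0],[0.6,0,0],[0.5,0,0],[0,0,0]], turn=[[0,0,0.005],[0,0,0],[0,0,0],[0,0,0],[0,0,0],[0,0,0]])

```text
clock: 30.13
tool_pos: [0.55, -0.1904, 0.0221]
eef_rot: [[0.144, 0.99, 0.003], [0.99, -0.144, -0.002], [-0.001, 0.003, -1.0]]
contact_force: [-1.4, -2.6, -3.1]
finger_gap: 0.0133
```

```bash
python3 -c "
from h import *
st()
"
```

```text
t 30.13 tcp [ 0.55   -0.1904  0.0221] st [  -1.2 -307.9   22.1] yaw 81.7 tilt 0.17 F [-1.4 -2.6 -3.1] gap 0.01332328505666906 q [-0.42  0.22  1.71 -0.    1.21 -0.28]
```

Emit:
arm_command(offset=[[0.4,0,0],[0.4,0,0],[0.3,0,0],[0.3,0,0]], turn=[[0,0,0],[0,0,0],[0,0,0],[0,0,0]])

```text
clock: 30.47
tool_pos: [0.5519, -0.1785, 0.0227]
eef_rot: [[0.144, 0.99, 0.002], [0.99, -0.144, -0.007], [-0.006, 0.003, -1.0]]
contact_force: [-4.5, -16.4, -0.9]
finger_gap: 0.0133
```

```bash
python3 -c "
from h import *
st()
im=snapshot('top');cv2.imwrite('pics/t22.png',cv2.resize(im[160:220,270:330],None,fx=10,fy=10,interpolation=2))
im=snapshot('scene');cv2.imwrite('pics/s22.png',cv2.resize(im[200:280,180:280],None,fx=7,fy=7,interpolation=2))
cv2.imwrite('pics/w22.png',snapshot('wrist'))
"
```

```text
t 30.47 tcp [ 0.5519 -0.1785  0.0227] st [  -1.1 -295.8   22.7] yaw 81.7 tilt 0.41 F [ -4.5 -16.4  -0.9] gap 0.013281724492260795 q [-0.4   0.22  1.71 -0.01  1.21 -0.25]
```

View pics/w22.png

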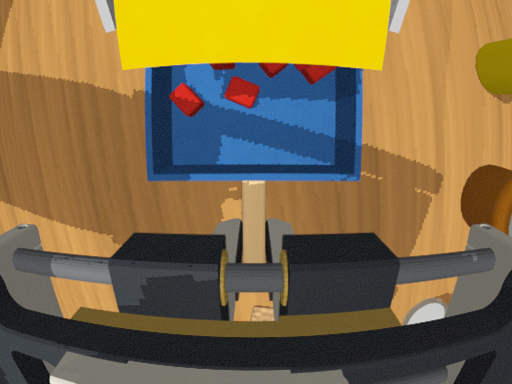

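View pics/t22.png

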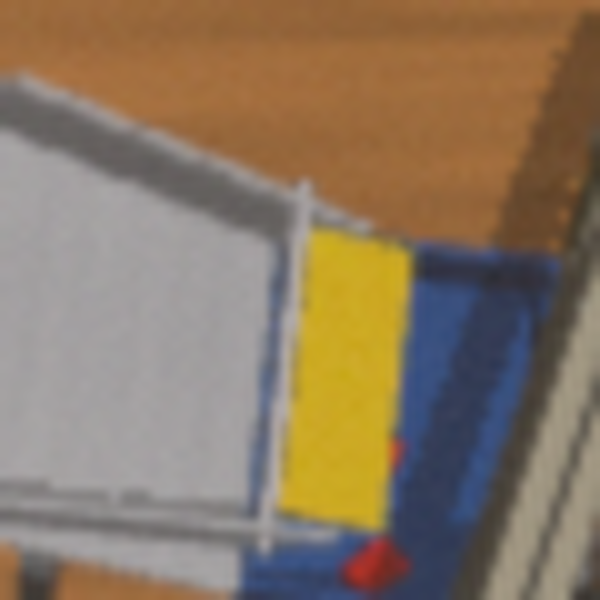

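View pics/s22.png

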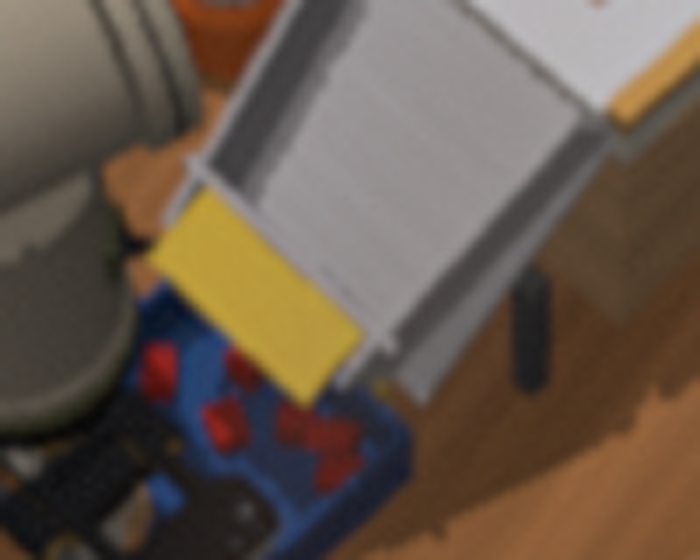

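All six chips show in the dish and the chute is empty. I'll hold briefly, then back off.

Emit:
arm_command(offset=[[-0.1,0,0],[0,0,0],[0,0,0],[0,0,0]], turn=[[0,0,0],[0,0,0],[0,0,0],[0,0,0]])

```text
clock: 30.95
tool_pos: [0.5514, -0.1804, 0.0226]
eef_rot: [[0.145, 0.989, 0.002], [0.989, -0.145, -0.008], [-0.008, 0.003, -1.0]]
contact_force: [0.1, -2.9, -2.8]
finger_gap: 0.0127
```

```bash
python3 -c "
from h import *
st()
im=snapshot('scene');cv2.imwrite('pics/s23.png',cv2.resize(im[200:280,180:280],None,fx=7,fy=7,interpolation=2))
cv2.imwrite('pics/w23.png',snapshot('wrist'))
"
```

```text
t 30.95 tcp [ 0.5514 -0.1804  0.0226] st [  -1.2 -297.8   22.6] yaw 81.6 tilt 0.47 F [ 0.1 -2.9 -2.8] gap 0.012735899531258277 q [-0.4   0.22  1.71 -0.01  1.21 -0.25]
```

View pics/s23.png

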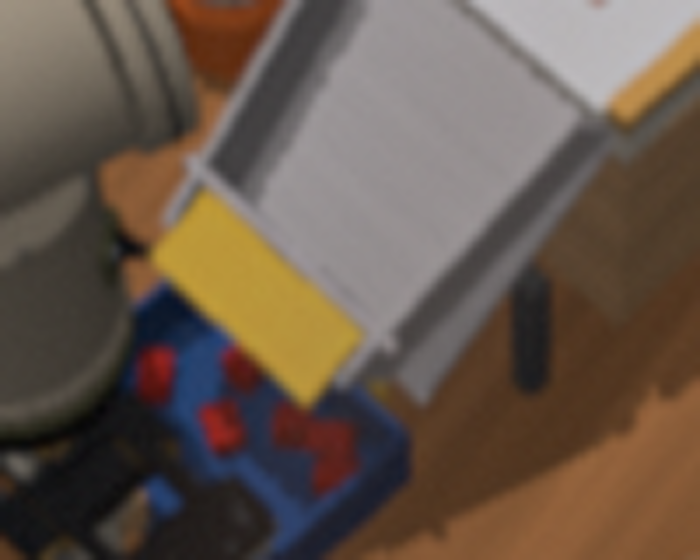

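Emit:
arm_command(offset=[[-0.4,0,0],[-0.7,0,0],[-0.9,0,0],[-1.0,0,0],[-1.0,0,0],[-0.7,0,-0.2],[-0.3,0,-0.4],[0,0,-0.2],[0,0,0]], turn=[[0,0,0],[0,0,0],[0,0,0],[0,0,0],[0,0,0],[0,0,0],[0,0,0],[0,0,0],[0,0,0]])

```text
clock: 31.8
tool_pos: [0.5434, -0.234, 0.0312]
eef_rot: [[0.146, 0.989, 0.002], [0.989, -0.146, -0.004], [-0.004, 0.003, -1.0]]
contact_force: [-0.2, -0.5, -4.4]
finger_gap: 0.0133
```

```bash
python3 -c "
from h import *
st()
plan([((.565,-.418,.034),SY)],vmax=1.2)
cv2.imwrite('pics/w24.png',snapshot('wrist'))
im=snapshot('scene');cv2.imwrite('pics/s24.png',cv2.resize(im[200:340,140:280],None,fx=4,fy=4,interpolation=2))
"
```

```text
t 31.8 tcp [ 0.5434 -0.234   0.0312] st [  -1.5 -351.9   31.2] yaw 81.6 tilt 0.28 F [-0.2 -0.5 -4.4] gap 0.013286803967777974 q [-0.49  0.24  1.67 -0.    1.23 -0.34]
16 rows
"offset": [[-1.1,0.3,-0.0],[-1.1,0.3,-0.0],[-1.1,0.3,-0.0],[-1.1,0.3,-0.0],[-1.1,0.3,-0.0],[-1.1,0.3,-0.0],[-1.1,0.3,-0.0],[-1.1,0.3,-0.0],[-1.1,0.3,-0.0],[-1.1,0.3,-0.0],[-1.1,0.3,-0.0],[-1.2,0.3,-0.0],[-1.1,0.3,-0.0],[-1.2,0.3,-0.1],[-1.1,0.3,-0.0],[-1.2,0.3,-0.1]] 
"turn": [[0.0,0.0,-0.0],[0.0,0.0,-0.0],[0.0,0.0,-0.0],[0.0,0.0,-0.0],[0.0,0.0,-0.0],[0.0,0.0,-0.0],[0.0,0.0,-0.0],[0.0,0.0,-0.0],[0.0,0.0,-0.0],[0.0,0.0,-0.0],[0.0,0.0,-0.0],[0.0,0.0,-0.0],[0.0,0.0,-0.0],[0.0,0.0,-0.0],[0.0,0.0,-0.0],[0.0,0.0,-0.0]]
end err mm [ 0.2701  0.04   -0.0568]
```

View pics/w24.png

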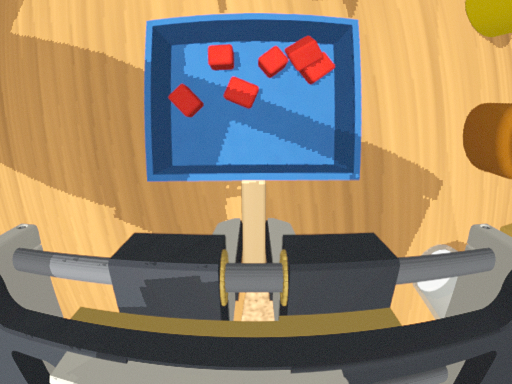

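View pics/s24.png

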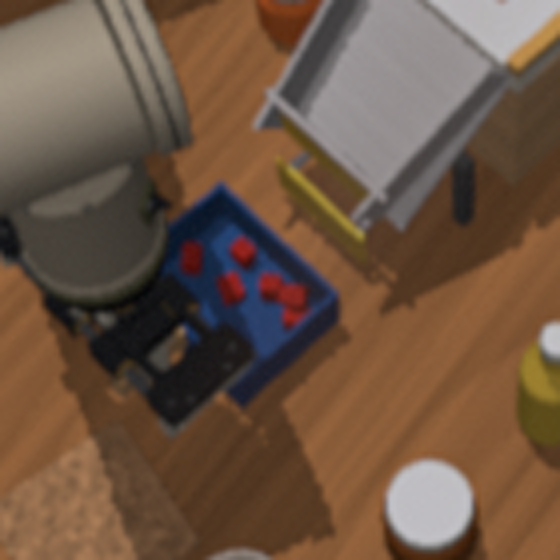

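```bash
python3 -c "
from h import *
c=cal('wrist');o=observe()
P=np.array([atz(c,a,.0626) for a in [(146,20),(359,18),(361,180),(148,181)]])
print('dish',P.mean(0),[np.linalg.norm(P[i]-P[i-1]).round(4) for i in range(4)])
print((o['eef_rot'].T@(P.mean(0)-o['tool_pos']))*1000)
"
```

```text
dish [ 0.5542 -0.1546  0.0626] [np.float64(0.0933), np.float64(0.1198), np.float64(0.094), np.float64(0.1228)]
[ 79.4692  -0.6668 -32.0254]
```

Emit:
arm_command(offset=[[-0.5,0.1,0],[-0.9,0.3,0],[-1.1,0.3,0],[-1.1,0.3,0],[-1.1,0.3,0],[-1.1,0.3,0],[-1.1,0.3,0],[-1.1,0.3,0],[-1.1,0.3,0],[-1.1,0.3,0],[-0.9,0.3,0],[-0.5,0.2,0],[0,0,0]], turn=[[0,0,0],[0,0,0],[0,0,0],[0,0,0],[0,0,0],[0,0,0],[0,0,0],[0,0,0],[0,0,0],[0,0,0],[0,0,0],[0,0,0],[0,0,0]])

```text
clock: 32.98
tool_pos: [0.5604, -0.3673, 0.0303]
eef_rot: [[0.146, 0.989, 0.002], [0.989, -0.146, -0.005], [-0.004, 0.002, -1.0]]
contact_force: [-0.9, 0.3, -2.9]
finger_gap: 0.013
```

```bash
python3 -c "
from h import *
st()
plan([((.565,-.418,.034),SY)],vmax=1.2)
im=snapshot('top');cv2.imwrite('pics/t25.png',cv2.resize(im[150:290,300:440],None,fx=4,fy=4,interpolation=2))
"
```

```text
t 32.98 tcp [ 0.5604 -0.3673  0.0303] st [  34.6 -481.4   30.3] yaw 81.6 tilt 0.28 F [-0.9  0.3 -2.9] gap 0.013022542264892023 q [-0.66  0.43  1.43 -0.    1.27 -0.51]
5 rows
"offset": [[-1.0,0.2,-0.1],[-1.0,0.2,-0.1],[-1.0,0.3,-0.0],[-1.0,0.2,-0.1],[-1.0,0.3,-0.0]] 
"turn": [[0.0,0.0,-0.0],[0.0,0.0,-0.0],[0.0,0.0,-0.0],[0.0,0.0,-0.0],[0.0,0.0,-0.0]]
end err mm [0.0366 0.4863 0.4815]
```

View pics/t25.png

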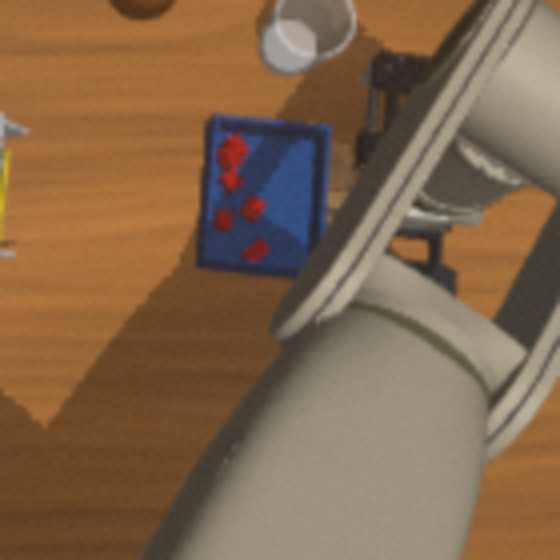

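Emit:
arm_command(offset=[[-0.7,0.2,0],[-1.0,0.2,0],[-1.0,0.2,0],[-1.0,0.2,0],[-0.7,0.2,0],[0,0,0]], turn=[[0,0,0],[0,0,0],[0,0,0],[0,0,0],[0,0,0],[0,0,0]])

```text
clock: 33.53
tool_pos: [0.5643, -0.4145, 0.0302]
eef_rot: [[0.143, 0.99, 0.001], [0.99, -0.143, -0.004], [-0.004, 0.001, -1.0]]
contact_force: [-0.5, -1.4, -2.3]
finger_gap: 0.0132
```

```bash
python3 -c "
from h import *
st()
plan([((.565,-.417,.024),SY)],vmax=1.2)
im=snapshot('scene');cv2.imwrite('pics/s26.png',cv2.resize(im[250:384,100:280],None,fx=4,fy=4,interpolation=2))
"
```

```text
t 33.53 tcp [ 0.5643 -0.4145  0.0302] st [  45.2 -527.6   30.2] yaw 81.8 tilt 0.22 F [-0.5 -1.4 -2.3] gap 0.013241101607951227 q [-0.71  0.51  1.33 -0.    1.3  -0.56]
1 rows
"offset": [[-0.2,0.1,0.6]] 
"turn": [[0.0,0.0,0.0]]
end err mm [-0.0016 -0.3074 -0.2141]
```

View pics/s26.png

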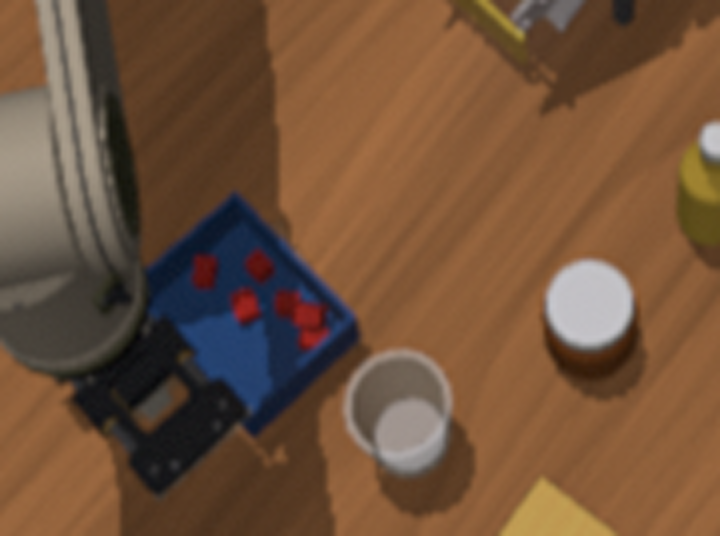

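Emit:
arm_command(offset=[[-0.2,0.1,0.2],[0,0,0.3],[0,0,0.3],[0,0,0.1],[0,0,0]], turn=[[0,0.004,0],[0,0,0],[0,0,0],[0,0,0],[0,0,0]])

```text
clock: 34.0
tool_pos: [0.5653, -0.4159, 0.0204]
eef_rot: [[0.143, 0.99, 0.002], [0.99, -0.143, 0.001], [0.001, 0.002, -1.0]]
contact_force: [0.2, -0.5, -0.7]
finger_gap: 0.0132
```

```bash
python3 -c "
from h import *
st()
"
```

```text
t 34.0 tcp [ 0.5653 -0.4159  0.0204] st [  46.5 -528.8   20.4] yaw 81.8 tilt 0.12 F [ 0.2 -0.5 -0.7] gap 0.01323280822042846 q [-0.71  0.53  1.33  0.    1.29 -0.57]
```

Emit:
arm_command(offset=[[0,0,0.1],[0,0,0]], turn=[[0,0,0],[0,0,0]])

```text
clock: 34.17
tool_pos: [0.5657, -0.416, 0.0199]
eef_rot: [[0.143, 0.99, 0.002], [0.99, -0.143, 0.0], [0.001, 0.002, -1.0]]
contact_force: [-1.1, 0.2, -1.2]
finger_gap: 0.0131
```

Emit:
arm_command(offset=[[0,0,0],[0,0,0],[0,0,0],[0,0,0],[0,0,0],[0,0,0],[0,0,0],[0,0,0],[0,0,0],[0,0,0]], turn=[[0,0,0],[0,0,0],[0,0,0],[0,0,0],[0,0,0],[0,0,0],[0,0,0],[0,0,0],[0,0,0],[0,0,0]], hand=0)

```text
clock: 35.0
tool_pos: [0.5668, -0.4152, 0.0214]
eef_rot: [[0.142, 0.99, 0.004], [0.99, -0.142, 0.0], [0.001, 0.004, -1.0]]
contact_force: [0.4, -0.0, 0.6]
finger_gap: 0.0755
```

Emit:
arm_command(offset=[[0,0,-0.6],[0,0,-1.5],[0,0,-2.5],[0,0,-3],[0,0,-3],[0,0,-3],[0,0,-3],[0,0,-3],[-1,0,-2],[-2,-1,0],[0,0,0]], turn=[[0,0,0],[0,0,0],[0,0,0],[0,0,0],[0,0,0],[0,0,0],[0,0,0],[0,0,0],[0,0,0],[0,0,0],[0,0,0]])

```text
clock: 35.92
tool_pos: [0.5507, -0.4425, 0.2608]
eef_rot: [[0.14, 0.99, 0.007], [0.99, -0.14, -0.003], [-0.002, 0.008, -1.0]]
contact_force: [-0.2, 0.5, -1.5]
finger_gap: 0.0929
```

```bash
python3 -c "
from h import *
st()
cv2.imwrite('pics/w27.png',snapshot('wrist'))
im=snapshot('top');cv2.imwrite('pics/t27.png',cv2.resize(im[150:290,300:440],None,fx=4,fy=4,interpolation=2))
"
```

```text
t 35.92 tcp [ 0.5507 -0.4425  0.2608] st [  35.8 -557.3  260.8] yaw 82.0 tilt 0.47 F [-0.2  0.5 -1.5] gap 0.09291097712487738 q [-0.75  0.4   1.05  0.    1.69 -0.61]
```

View pics/w27.png

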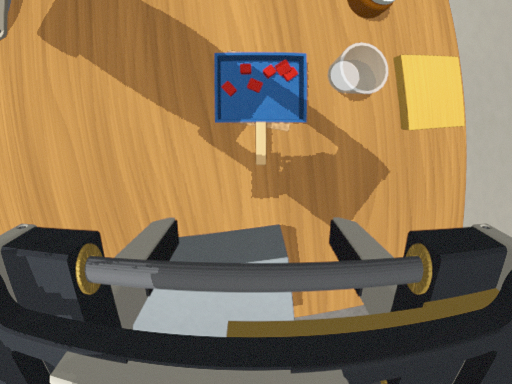

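View pics/t27.png

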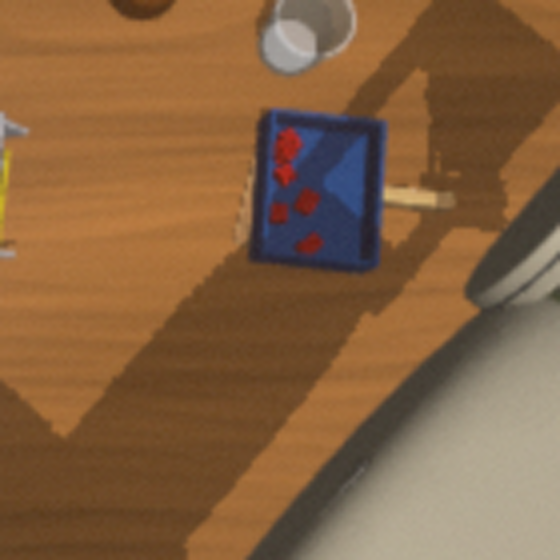

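```bash
python3 -c "
from h import *
c=cal('wrist')
P=np.array([atz(c,a,.051) for a in [(215,54),(306,53),(307,122),(216,122)]])
print('dish',P.mean(0),[np.linalg.norm(P[i]-P[i-1]).round(4) for i in range(4)])
t=cal('top');f=lambda u,v:(u/4+300-.375,v/4+150-.375)
P=np.array([atz(t,f(*a),.051) for a in [(268,110),(386,122),(377,270),(250,262)]])
print('dish top',P.mean(0),[np.linalg.norm(P[i]-P[i-1]).round(4) for i in range(4)])
# project mat corners by estimate into wrist view
im=cv2.imread('pics/w27.png')
for mx,my in [(.577,-.337)]:
  a=np.radians(-15.5)
  L=[]
  for u,v in [(1,1),(1,-1),(-1,-1),(-1,1)]:
    p=np.array([mx,my])+.055*np.array([np.cos(a)*u-np.sin(a)*v,np.sin(a)*u+np.cos(a)*v]); L.append(proj(c,(*p,.003)))
  cv2.polylines(im,[np.array(L).round().astype(int)],True,(0,255,0),1)
cv2.imwrite('pics/w27b.png',cv2.resize(im[20:180,180:360],None,fx=4,fy=4,interpolation=2))
im=cv2.imread('pics/t27.png')
L=[((np.array(proj(t,(*(np.array([mx,my])+.055*np.array([np.cos(a)*u-np.sin(a)*v,np.sin(a)*u+np.cos(a)*v])),.003)))-[300,150]+.375)*4) for u,v in [(1,1),(1,-1),(-1,-1),(-1,1)]]
cv2.polylines(im,[np.array(L).round().astype(int)],True,(0,255,0),1)
cv2.imwrite('pics/t27b.png',im)
"
```

```text
dish [ 0.5789 -0.3341  0.051 ] [np.float64(0.0936), np.float64(0.1224), np.float64(0.0957), np.float64(0.1229)]
dish top [ 0.5742 -0.3334  0.051 ] [np.float64(0.1299), np.float64(0.098), np.float64(0.1252), np.float64(0.1036)]
```

View pics/w27b.png

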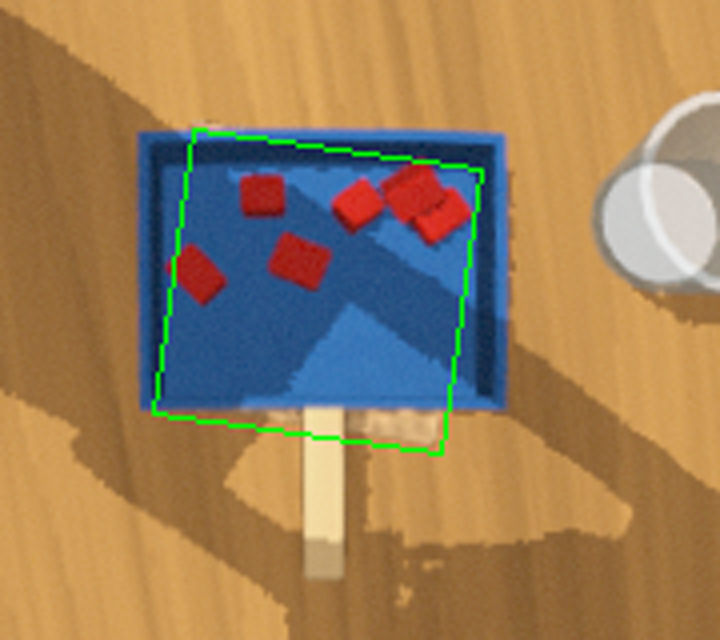

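View pics/t27b.png

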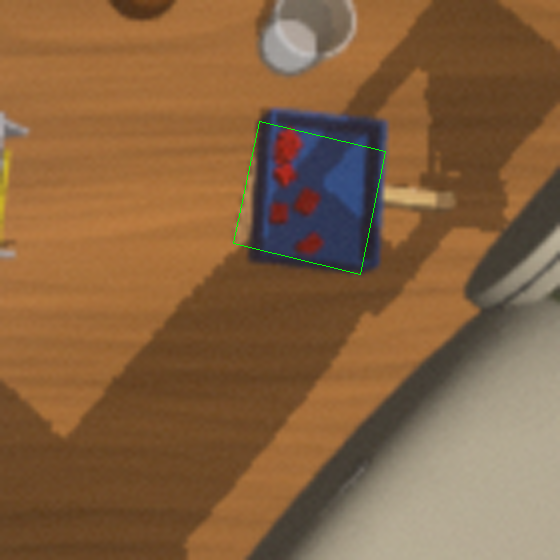

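```bash
python3 -c "
from h import *
c=cal('scene')
for z in (.3519,.362,.372): print(z,((proj(c,(.6121,.2149,z))-[270,110])*11).round())
plan([((.52,-.2,.33),np.radians(95)),((.58,.15,.42),np.radians(95)),(W((0,310,400)),SY)],vmax=3.2)
"
```

```text
0.3519 [256. 218.]
0.362 [259. 191.]
0.372 [262. 163.]
29 rows
"offset": [[2.9,-0.8,-0.9],[2.9,-0.7,-0.9],[3.0,-0.6,-0.9],[3.0,-0.6,-0.9],[3.0,-0.5,-0.9],[3.0,-0.4,-0.8],[3.0,-0.2,-0.9],[3.0,-0.2,-0.8],[2.9,0.8,-0.8],[2.9,0.8,-0.8],[2.9,0.8,-0.8],[2.8,0.7,-0.7],[2.9,0.8,-0.8],[2.8,0.7,-0.7],[2.9,0.8,-0.8],[2.8,0.7,-0.7],[2.9,0.8,-0.8],[2.8,0.7,-0.7],[2.9,0.8,-0.8],[2.8,0.7,-0.7]] 
"turn": [[0.0,0.0,-0.03],[0.0,0.0,-0.03],[0.0,0.0,-0.03],[0.0,0.0,-0.03],[0.0,0.0,-0.03],[0.0,0.0,-0.03],[0.0,0.0,-0.02],[0.01,0.0,-0.03],[-0.0,0.0,0.0],[-0.0,0.0,0.0],[-0.0,0.0,0.0],[-0.0,0.0,0.0],[-0.0,0.0,0.0],[-0.0,0.0,0.0],[-0.0,0.0,0.0],[-0.0,0.0,0.0],[-0.0,0.0,0.0],[-0.0,0.0,0.0],[-0.0,0.0,0.0],[-0.0,0.0,0.0]]
"offset": [[2.9,0.9,0.2],[3.0,0.9,0.2],[3.0,0.8,0.2],[3.0,0.7,0.2],[3.0,0.6,0.2],[3.0,0.5,0.2],[3.1,0.4,0.2],[3.1,0.4,0.2],[3.0,0.3,0.3]] 
"turn": [[-0.0,0.0,0.03],[-0.0,0.0,0.03],[-0.0,0.0,0.03],[-0.0,0.0,0.02],[-0.0,0.0,0.03],[-0.0,0.0,0.02],[-0.0,0.0,0.03],[-0.0,0.0,0.02],[-0.0,0.0,0.03]]
end err mm [0.0598 0.3924 0.1241]
```

Emit:
arm_command(offset=[[2.0,-0.8,-0.9],[2.9,-0.7,-0.9],[3.0,-0.6,-0.9],[3.0,-0.6,-0.9],[3.0,-0.5,-0.9],[3.0,-0.4,-0.8],[3.0,-0.2,-0.9],[3.0,-0.2,-0.8],[2.9,0.8,-0.8],[2.9,0.8,-0.8],[2.9,0.8,-0.8],[2.8,0.7,-0.7],[2.9,0.8,-0.8],[2.8,0.7,-0.7],[2.9,0.8,-0.8],[2.8,0.7,-0.7],[2.9,0.8,-0.8],[2.8,0.7,-0.7],[2.9,0.8,-0.6],[2.8,0.7,-0.3]], turn=[[0,0,-0.03],[0,0,-0.03],[0,0,-0.03],[0,0,-0.03],[0,0,-0.03],[0,0,-0.03],[0,0,-0.02],[0,0,-0.03],[0,0,0],[0,0,0],[0,0,0],[0,0,0],[0,0,0],[0,0,0],[0,0,0],[0,0,0],[0,0,0],[0,0,0],[0,0,0],[0,0,0]], hand=1, grip_force=20)

```text
clock: 37.68
tool_pos: [0.5612, 0.1801, 0.4122]
eef_rot: [[-0.105, 0.994, -0.019], [0.994, 0.106, 0.016], [0.018, -0.017, -1.0]]
contact_force: [0.4, -1.0, -0.4]
finger_gap: 0.0003
```

```bash
python3 -c "
from h import *
st()
plan([(W((0,310,380)),SY)],vmax=3)
"
```

```text
t 37.68 tcp [0.5612 0.1801 0.4122] st [-43.4  60.4 412.2] yaw 96.1 tilt 1.4 F [ 0.4 -1.  -0.4] gap 0.0002505775766867735 q [0.21 0.14 1.08 0.02 1.94 0.11]
9 rows
"offset": [[2.6,1.2,0.4],[2.6,1.1,0.4],[2.6,1.0,0.4],[2.7,0.9,0.4],[2.7,0.8,0.4],[2.7,0.8,0.4],[2.7,0.7,0.4],[2.7,0.6,0.3],[2.7,0.5,0.3]] 
"turn": [[-0.0,-0.0,0.03],[-0.0,-0.0,0.03],[-0.0,-0.0,0.03],[-0.0,-0.0,0.03],[-0.0,-0.0,0.03],[-0.01,-0.0,0.03],[-0.0,-0.0,0.02],[-0.01,-0.01,0.03],[-0.0,-0.0,0.02]]
end err mm [ 0.5069  0.4035 -0.4883]
```

Emit:
arm_command(offset=[[2.6,1.2,0.3],[2.6,1.1,0.3],[2.6,1.0,0.3],[2.7,0.9,0.3],[2.7,0.8,0.3],[2.7,0.8,0.3],[2.7,0.7,0.3],[1.8,0.5,0.2],[0.6,0.2,0.2],[0,0,0]], turn=[[0,0,0.03],[0,0,0.03],[0,0,0.03],[0,0,0.03],[0,0,0.03],[-0.01,0,0.03],[0,0,0.02],[-0.01,-0.01,0.03],[0,0,0.02],[0,0,0]])

```text
clock: 38.52
tool_pos: [0.6232, 0.4162, 0.38]
eef_rot: [[0.141, 0.99, -0.015], [0.99, -0.141, 0.0], [-0.002, -0.015, -1.0]]
contact_force: [0.2, 0.4, -1.7]
finger_gap: 0.0006
```

```bash
python3 -c "
from h import *
st()
plan([(W((0,290,222)),SY)],vmax=3)
"
```

```text
t 38.52 tcp [0.6232 0.4162 0.38  ] st [-16.1 302.9 380. ] yaw 81.9 tilt 0.85 F [ 0.2  0.4 -1.7] gap 0.0006323845774248996 q [0.52 0.65 0.5  0.01 2.01 0.66]
6 rows
"offset": [[-0.2,0.3,2.6],[-0.2,0.3,2.6],[-0.2,0.3,2.6],[-0.2,0.3,2.7],[-0.2,0.3,2.6],[-0.3,0.3,2.7]] 
"turn": [[-0.0,0.0,0.0],[-0.0,0.0,0.0],[-0.0,0.0,0.0],[-0.0,0.0,0.0],[-0.01,0.0,0.0],[-0.0,0.0,0.0]]
end err mm [0.1431 0.3042 0.2174]
```

Emit:
arm_command(offset=[[0,0.6,1.5],[0,0.6,2.4],[0,0.3,2.5],[0,0.1,2.5],[0,0,2.5],[0,0,2.0],[0,0,1.0],[0,0,0]], turn=[[-0.01,0,0],[-0.005,0,0],[0,0,0],[0,0,0],[0,0,0],[0,0,0],[0,0,0],[0,0,0]])

```text
clock: 39.18
tool_pos: [0.6325, 0.4137, 0.2278]
eef_rot: [[0.131, 0.991, -0.005], [0.991, -0.131, -0.004], [-0.004, -0.005, -1.0]]
contact_force: [0.1, -0.5, -0.5]
finger_gap: 0.0006
```

```bash
python3 -c "
from h import *
st()
plan([(W((0,275,222)),SY)],vmax=3)
im=snapshot('scene');cv2.imwrite('pics/s28.png',cv2.resize(im[100:170,260:350],None,fx=8,fy=8,interpolation=2))
"
```

```text
t 39.18 tcp [0.6325 0.4137 0.2278] st [ -6.5 301.9 227.8] yaw 82.5 tilt 0.38 F [ 0.1 -0.5 -0.5] gap 0.0005745217503659408 q [ 0.51  0.57  0.88 -0.    1.69  0.64]
1 rows
"offset": [[-2.7,0.6,0.6]] 
"turn": [[-0.0,0.0,0.01]]
end err mm [0.2243 0.0646 0.0838]
```

View pics/s28.png

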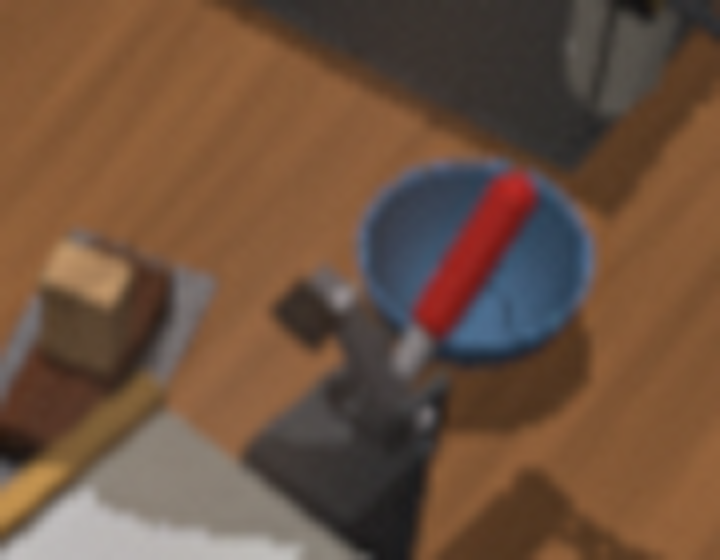

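Emit:
arm_command(offset=[[-1.0,0.4,0.4],[-1.3,0.3,0.4],[-1.3,0,0.1],[-1.3,0,0],[-1.0,0,0],[-0.8,0,0],[0,0,0]], turn=[[0,0,0.01],[0,0,0],[0,0,0],[0,0,0],[0,0,0],[0,0,0],[0,0,0]])

```text
clock: 39.82
tool_pos: [0.632, 0.3525, 0.2366]
eef_rot: [[0.133, 0.991, 0.013], [0.991, -0.133, 0.015], [0.017, 0.011, -1.0]]
contact_force: [-0.4, -0.0, 0.6]
finger_gap: 0.0002
```

```bash
python3 -c "
from h import *
st()
im=snapshot('scene');cv2.imwrite('pics/s29.png',cv2.resize(im[100:170,260:350],None,fx=8,fy=8,interpolation=2))
"
```

```text
t 39.82 tcp [0.632  0.3525 0.2366] st [  1.8 241.2 236.6] yaw 82.4 tilt 1.15 F [-0.4 -0.   0.6] gap 0.00015340836391227277 q [0.43 0.44 1.04 0.01 1.64 0.57]
```

View pics/s29.png

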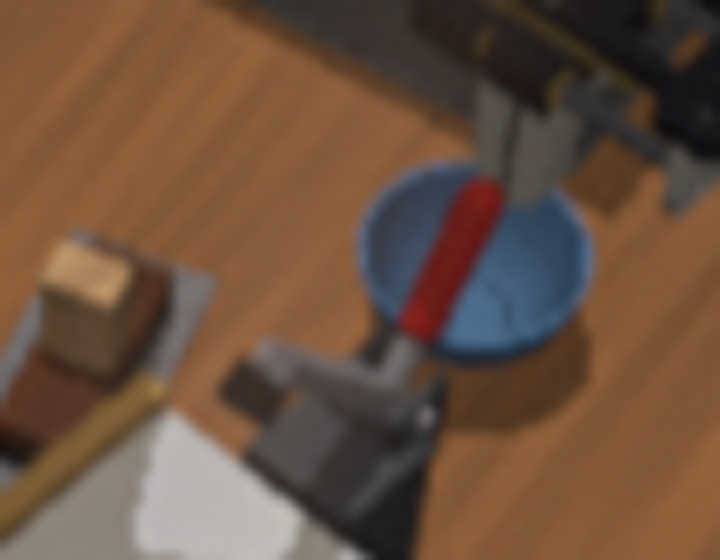

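Emit:
arm_command(offset=[[-0.5,0,0.6],[-0.9,0,0.6],[-1.0,0,0.4],[-1.0,0,0.3],[-0.8,0,0.2],[0,0,0]], turn=[[-0.005,0.01,0.01],[0,0.005,0],[0,0,0],[0,0,0],[0,0,0],[0,0,0]])

```text
clock: 40.37
tool_pos: [0.6273, 0.315, 0.2189]
eef_rot: [[0.14, 0.99, 0.027], [0.989, -0.14, 0.035], [0.038, 0.021, -0.999]]
contact_force: [0.1, 0.3, 0.2]
finger_gap: 0.0002
```

```bash
python3 -c "
from h import *
st()
im=snapshot('scene');cv2.imwrite('pics/s30.png',cv2.resize(im[100:170,260:350],None,fx=8,fy=8,interpolation=2))
"
```

```text
t 40.37 tcp [0.6273 0.315  0.2189] st [  2.5 203.3 218.9] yaw 82.0 tilt 2.52 F [0.1 0.3 0.2] gap 0.0001662127461148788 q [0.38 0.36 1.18 0.02 1.57 0.52]
```

View pics/s30.png

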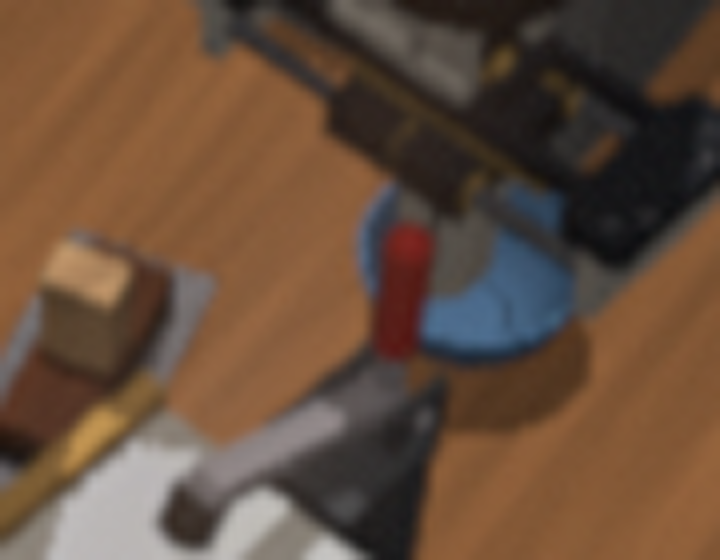

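Emit:
arm_command(offset=[[-0.4,0,0],[-0.6,0,0],[-0.6,0,0],[-0.4,0,0],[0,0,0]], turn=[[0.01,-0.015,0],[0.01,-0.015,0],[0,0,0],[0,0,0],[0,0,0]])

```text
clock: 40.83
tool_pos: [0.6241, 0.2963, 0.2191]
eef_rot: [[0.138, 0.99, -0.001], [0.99, -0.138, 0.006], [0.006, -0.002, -1.0]]
contact_force: [0.1, 0.3, 1.1]
finger_gap: 0.0004
```

```bash
python3 -c "
from h import *
st()
im=snapshot('scene');cv2.imwrite('pics/s31.png',cv2.resize(im[100:170,260:350],None,fx=8,fy=8,interpolation=2))
"
```

```text
t 40.83 tcp [0.6241 0.2963 0.2191] st [  2.  184.4 219.1] yaw 82.1 tilt 0.36 F [0.1 0.3 1.1] gap 0.00036847566278719237 q [0.37 0.37 1.16 0.01 1.61 0.5 ]
```

View pics/s31.png

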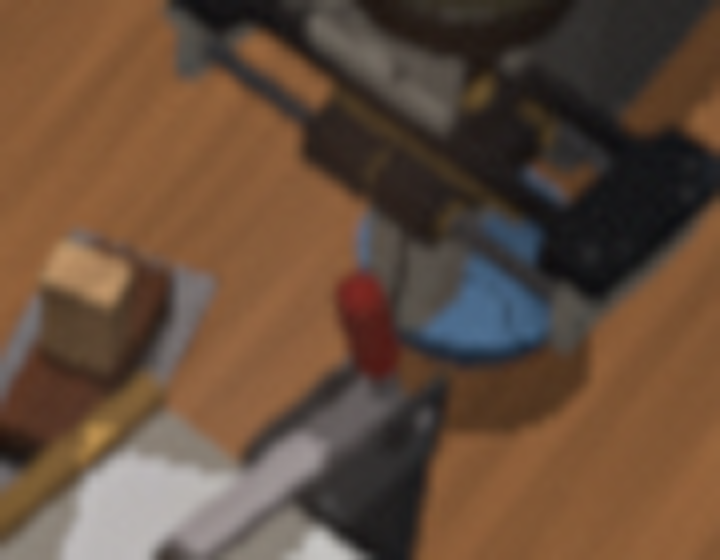

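Emit:
arm_command(offset=[[-0.3,0,0],[-0.3,0,0],[-0.2,0,0],[-0.2,0,0]], turn=[[0,-0.003,0],[0,0,0],[0,0,0],[0,0,0]])

```text
clock: 41.22
tool_pos: [0.6229, 0.2898, 0.2189]
eef_rot: [[0.136, 0.991, 0.001], [0.991, -0.136, 0.01], [0.01, -0.001, -1.0]]
contact_force: [3.9, 11.8, -3.6]
finger_gap: 0.0007
```

```bash
python3 -c "
from h import *
st()
im=snapshot('scene');cv2.imwrite('pics/s32.png',cv2.resize(im[100:190,250:350],None,fx=7,fy=7,interpolation=2))
c=cal('scene')
for a in (0,.05,.1,.2): print(a,((proj(c,W((0,180-110*np.cos(a),192+110*np.sin(a))))-[250,100])*7).round(),((proj(c,W((0,180-85*np.sin(.4-a),192+85*np.cos(.4-a))))-[250,100])*7).round())
"
```

```text
t 41.22 tcp [0.6229 0.2898 0.2189] st [  1.8 177.8 218.9] yaw 82.2 tilt 0.55 F [ 3.9 11.8 -3.6] gap 0.000679448132541832 q [0.36 0.35 1.18 0.01 1.6  0.49]
0 [220. 497.] [362. 271.]
0.05 [221. 490.] [369. 263.]
0.1 [223. 481.] [376. 255.]
0.2 [227. 464.] [391. 240.]
```

View pics/s32.png

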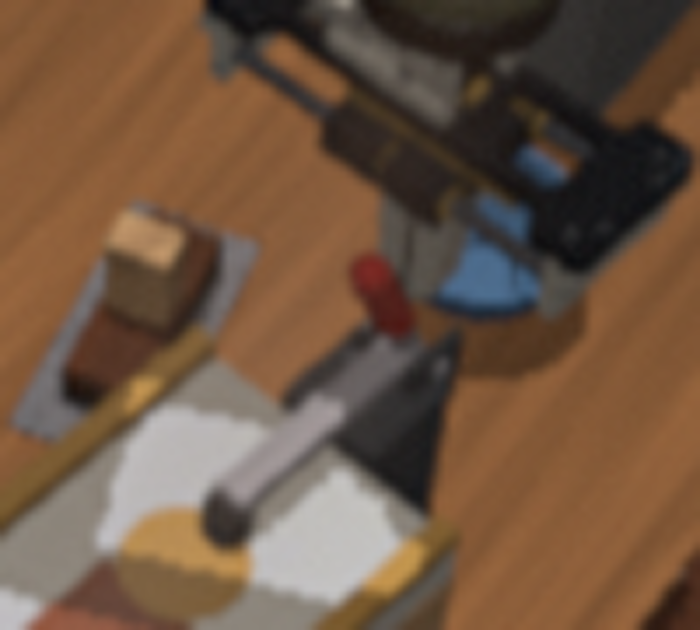

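Emit:
arm_command(offset=[[0.5,0,0],[1.5,0,0],[2,0,-0.5],[2,0,-1.5],[1,0,-3],[0,0,-3],[0,0,-3],[-1,-2,-3],[-2,-3,-2],[-2,-3,0],[-2,-3,0],[-2,-3,0],[-2,-3,0],[-2,-3,0],[0,0,0]], turn=[[0,0,0],[0,0,0],[0,0,0],[0,0,0],[0,0,0],[0,0,0],[0,0,0],[0,0,0],[0,0,0],[0,0,0],[0,0,0],[0,0,0],[0,0,0],[0,0,0],[0,0,0]])

```text
clock: 42.52
tool_pos: [0.4067, 0.251, 0.3789]
eef_rot: [[0.141, 0.99, -0.009], [0.99, -0.141, -0.003], [-0.005, -0.009, -1.0]]
contact_force: [0.4, -1.3, 0.2]
finger_gap: 0.0006
```

```bash
python3 -c "
from h import *
st()
cv2.imwrite('pics/t33.png',snapshot('top'))
cv2.imwrite('pics/s33.png',snapshot('scene'))
cv2.imwrite('pics/w33.png',snapshot('wrist'))
"
```

```text
t 42.52 tcp [0.4067 0.251  0.3789] st [-206.5  108.3  378.9] yaw 81.9 tilt 0.57 F [ 0.4 -1.3  0.2] gap 0.0005839534282028765 q [ 0.44 -0.19  1.46  0.    1.88  0.59]
```

View pics/t33.png

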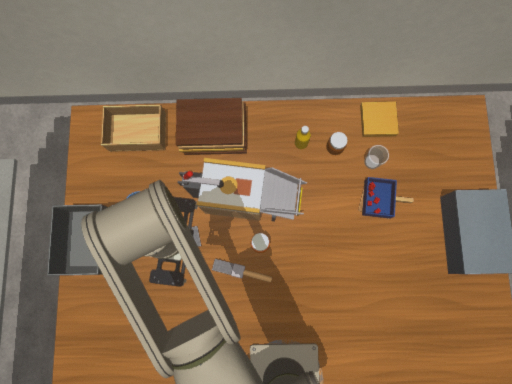

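View pics/s33.png

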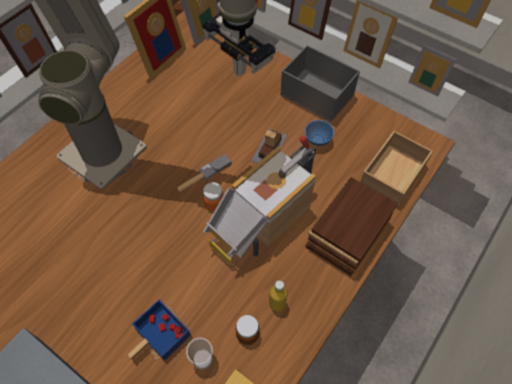

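View pics/w33.png

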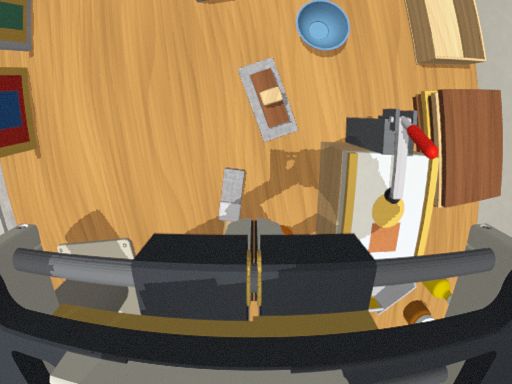

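```bash
python3 -c "
from h import *
t=cal('top')
im=cv2.imread('pics/t33.png');z=cv2.resize(im[150:240,330:430],None,fx=6,fy=6,interpolation=2)
a=np.radians(-15.5);mx,my=.577,-.337
L=[((np.array(proj(t,(*(np.array([mx,my])+.055*np.array([np.cos(a)*u-np.sin(a)*v,np.sin(a)*u+np.cos(a)*v])),.003)))-[330,150]+.4)*6) for u,v in [(1,1),(1,-1),(-1,-1),(-1,1)]]
cv2.polylines(z,[np.array(L).round().astype(int)],True,(0,255,0),1)
cv2.imwrite('pics/t33z.png',z)
s=cv2.imread('pics/s33.png');cv2.imwrite('pics/s33z.png',cv2.resize(s[280:380,110:230],None,fx=6,fy=6,interpolation=2))
"
```

```text
(no output)
```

View pics/t33z.png

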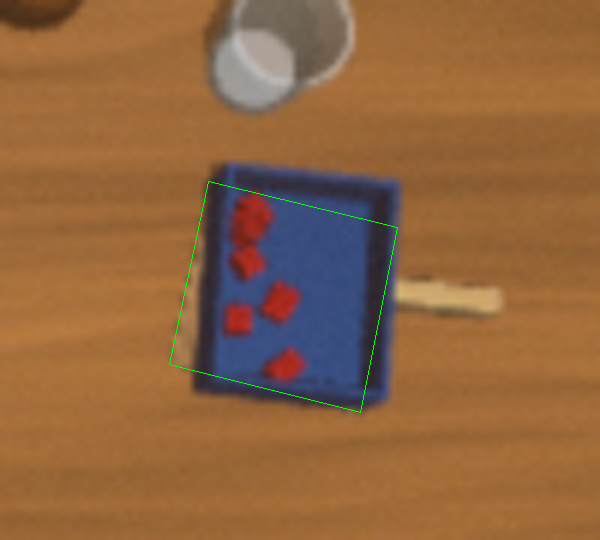

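View pics/s33z.png

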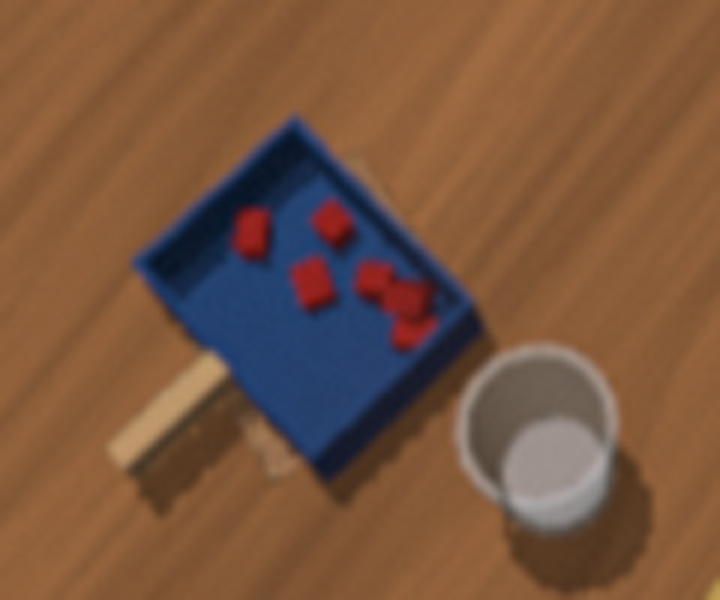

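```bash
python3 -c "
import cv2
im=cv2.imread('pics/w33.png');cv2.imwrite('pics/w33z.png',cv2.resize(im[40:160,210:330],None,fx=5,fy=5,interpolation=2))
cv2.imwrite('pics/w33c.png',cv2.resize(im[90:240,330:460],None,fx=4,fy=4,interpolation=2))"
```

```text
(no output)
```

View pics/w33z.png

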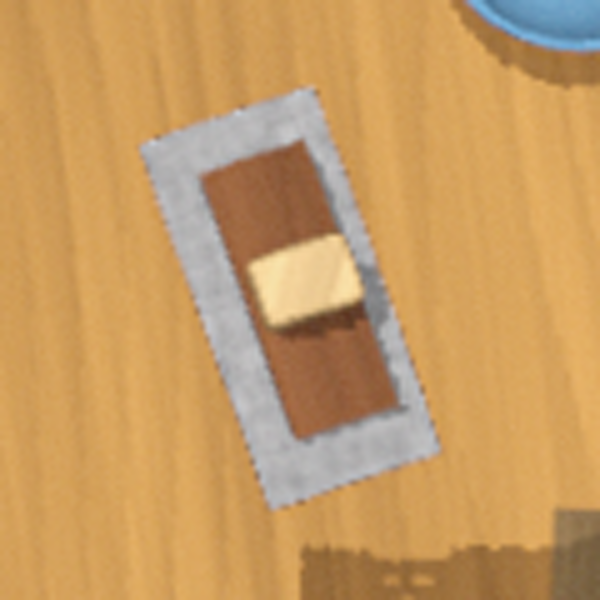

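View pics/w33c.png

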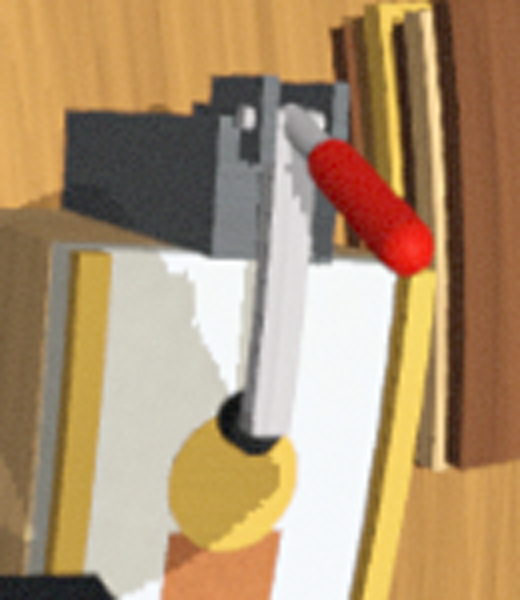

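```bash
python3 -c "
from h import *
c=cal('wrist');f=lambda u,v:(u/5+210-.4,v/5+40-.4)
for cs,z in [([(142,148),(315,88),(440,452),(275,508)],.003),([(202,178),(303,141),(402,405),(300,440)],.029)]:
  print(np.mean([atz(c,f(*a),z) for a in cs],0))
print(observe()['clock'])
"
```

```text
[0.4497 0.3494 0.003 ]
[0.4518 0.3502 0.029 ]
42.6667
```

```bash
python3 -c "
from workcell import *
print(finish_job())"
```

```text
the job is handed in; nothing more can be done
None
```

The job is done and handed in at about 43 s of the 208 s allowed, with the arm clear of everything.

**What I did, in order:**
1. I raised the clamp to its stop, which measured about 1.2 rad in the images.
2. I swept all six chips off the board with the scraper and stood it back on its pad.
3. I held the dish by its handle, pushed the yellow plate fully in with it (16 N at the stop), and let the chips slide in.
4. I set the dish on the cork mat and pushed the clamp foot back down on the board, until it met about 12 N at the stop.

**Last checks:**
- **Chips:** all six show in the dish in both the top and scene views. The board and chute are empty and nothing is on the bench.
- **Dish:** it stands 3–4 mm from the middle of the mat. The dish hides most of the mat, so the mat's centre comes from the earlier measurement; the visible edges match it.
- **Scraper:** upright, about 2 mm from the middle of the pad.
- **Clamp:** the foot is back at the pixel position it had at the start.
- **Bystanders:** the jars, bottle, cup and bowl look unmoved. I compared them by eye and did not re-measure them.

**What disagreed:**
- While raising the clamp, the closed fingertips looked 12–20 mm higher in the scene camera than the reported tip position. They slid up over the handle's end at the stop, so I pushed lower on the way back.
- In the chute I could make out only five clear chip shapes, one of them double-sized. The count of six was only certain once they were in the dish.

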